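# Load the bit cards and park the castor caddy

### The arm

A 7-joint arm with a two-finger parallel gripper is mounted at the origin on the work surface. World frame = base frame: x ahead of the robot, y to its left, z up, the work surface at z = 0. Lengths are in m, angles in degrees, forces in N, time in s.
With the tool pointing down it reaches from about 0.425 to 0.875 m from the base axis. Payload 4.7 kg.
Tool frame: the origin (TCP) lies between the finger pads; the fingertips stand 22 mm ahead of it and the grasp point (between the pads) lies 3 mm ahead of it; z points along the fingers, y is the line along which they close (so a half turn about z gives the same grasp; the last joint's range is limited). The gripper opens to 87 mm and grips with 3 to 60 N. Pads are 19 mm wide; open, the fingers measure 117 mm over their backs; the gripper's body (75 mm by 190 mm) begins 51 mm behind the grasp point.
Start: joints at [-75.224, 18.392, -4.016, 83.108, 1.295, 78.541, -3.26], TCP at [0.157, 0.631, 0.223] pointing down, gripper open.
Joint ranges: [-163.93, 163.93], [-17.29, 119.83], [-79.2, 71.16], [3.27, 140.29], [-89.18, 269.18], [5.43, 117.66], [-154.24, 154.24]. Speed limits (degrees/s): [147.25, 147.25, 180, 180, 180, 180, 180].

### API

Orientations are given as [roll, pitch, yaw] about the fixed x, y, z axes, in that order (R = Rz(yaw) Ry(pitch) Rx(roll)).
In Python, from cell import env gives the robot as it stands.
- The arm moves only by the tool drive_tool, never from a script. Its argument "moves" is a list of rows, each a list of 3 entries, a list of its own where there are three numbers: the shift along the tool's x, y, z in mm, then the turn, a rotation vector about the tool's x, y, z in rad, then the closure, from 0 (fully open) to 1 (shut). In form: [[[x, y, z], [wx, wy, wz], jaw], ...]. A call has 1 to 12 rows; each row shifts and turns the commanded pose from where the row before left it, along the tool's axes as they then stand; what a row does not reach is not made up. A row lasts 1/12 s, in which the tool goes at most 41.7 mm and 7.16 degrees, less where a joint would pass 70% of its speed; a pose out of reach is approached as far as the arm can. A call with a gripper value outside its range is refused whole. The fingers move at their own pace and stop on an object; "newtons" is the grip in N (left out, the last holds). Time passes only in rows, so rows that do not move let the fingers close. It gives the time, the measured TCP pose, the force, the opening and the grip force at its end, in the units of the state.
- env.get_obs(): the state, without advancing time (a new reading comes with each control period).
- env.read_camera(name): name is "side" or "top" or "wrist"; returns (picture, depth): 480x640x3 uint8, blue, green, red; 480x640 float32, m along the optical axis (not along the pixel's ray), 0 where there is no reading.
- env.get_calibration(name): a dict with "fx", "fy", "cx", "cy" (pixels), "T" (4x4, takes a point from camera to world coordinates). Camera axes: x right, y down, z forward; pixel columns grow to the right and rows downward; lengths in m; the calibration is good to about 2 mm. The wrist camera is an equidistant fisheye: a pixel r from the principal point sees the ray r / f radians off the axis. A picture is of the moment at which its call begins: read the wrist's pose just before it. get_calibration takes no time and is no camera call; for the wrist camera it gives the pose at the moment of the call.
- env.sign_off(): hands the job in; it is judged then, once.
The state is a dict: "time_s": time; "qpos": joint angles; "joint_velocities": joint speeds; "effort": joint torques, N m; "tool_pos": TCP position; "tool_rot": TCP orientation; "force": force on the tool from outside, world axes, zero at the start; "wrist_torque": the same for the moment, N m; "grip_width": finger opening in m; "grasp_force": force on a finger pad.
Only numpy, scipy, OpenCV 4.12 (cv2) and the standard library are available. Lean on these libraries where they do the work, as an engineer would, in place of code of your own. Each camera call takes 0.05 s, during which the arm holds its last target. There are 200 camera calls.

### The job

Move every bit card from the black toolbox into a slot of the red wheeled caddy, upright and pushed fully home, one card to a slot in any order, and swing the toolbox door shut. Then, by its handle and with its wheels staying on the ledge, push the caddy ahead until both swivel castors trail straight, and steer it to park inside the blue outline, centred to within about two centimetres, nose the way the arrow points, cards still aboard. Leave the mallet, screw tin, hinge strip and bracket alone.

Things in the scene. Friction and masses are not known exactly. Their poses are not given: they have to be found in the camera images.
- caddy: Red wheeled caddy, deck 200 mm (x) by 110 mm (y), 30 to 36 mm above the ledge, about 0.6 kg. Origin: deck centre, at ledge level. x points ahead to the nose. Fixed wheels at x = -85, y = +-45 mm, under the handle; swivel castors under the nose. Rolls on about 1 N; steers about its fixed axle. Three grey slots across it at x = -22, 20, 62 mm; seated cards stand to 112 mm.
- caddy_grip (a point): Middle of the caddy's black handle grip, right above the fixed axle (caddy x = -85 mm, y = 0, 108 mm above the ledge). The grip is a block 28 mm long (caddy x), 16 mm wide (caddy y), from 85 to 125 mm above the ledge, on a 12 mm round stem; pinch it from above across its 16 mm width.
- caddy_nose (a point): Middle of the caddy's front edge (caddy x = 100 mm), 33 mm above the ledge.
- slot0 (a point): Floor centre of the caddy's rear card slot (caddy x = -22, y = 0, 36 mm above the ledge). Slot 10 mm (x) by 54 mm (y), open on top, straight walls 24 mm deep, above them an 8 mm lip flared to 17 by 61 mm, top 69 mm above the ledge. A seated card has its underside here, its faces square to the caddy's x.
- slot1 (a point): Floor centre of the caddy's middle card slot (caddy x = 20, y = 0, 36 mm above the ledge). Slot 10 mm (x) by 54 mm (y), open on top, straight walls 24 mm deep, above them an 8 mm lip flared to 17 by 61 mm, top 69 mm above the ledge. A seated card has its underside here, its faces square to the caddy's x.
- slot2 (a point): Floor centre of the caddy's front card slot (caddy x = 62, y = 0, 36 mm above the ledge). Slot 10 mm (x) by 54 mm (y), open on top, straight walls 24 mm deep, above them an 8 mm lip flared to 17 by 61 mm, top 69 mm above the ledge. A seated card has its underside here, its faces square to the caddy's x.
- castor_l (a joint): Angle of the left swivel castor about its vertical pivot (caddy x = 75 mm, y = 40 mm): 0 = wheel trails straight behind its pivot (towards the handle), positive = anticlockwise from above. It may turn without end (take it modulo a full turn) and swings freely; being pushed ahead some 40 to 60 mm brings it to 0.
- castor_r (a joint): Angle of the right swivel castor about its vertical pivot (caddy x = 75 mm, y = -40 mm): 0 = wheel trails straight behind its pivot (towards the handle), positive = anticlockwise from above. It may turn without end (take it modulo a full turn) and swings freely; being pushed ahead some 40 to 60 mm brings it to 0.
- castor_l_axle (a point): Axle centre of the left swivel castor's wheel, 14 mm from its pivot, 12 mm above the ledge; x axis points from the axle to the pivot.
- castor_r_axle (a point): Axle centre of the right swivel castor's wheel, 14 mm from its pivot, 12 mm above the ledge; x axis points from the axle to the pivot.
- card0: Driver-bit card: a stiff orange plastic slab 8 mm thick (its x), 50 mm wide (its y), 76 mm tall (its z, up), 45 g, with small steel bits shown on its faces (for looks, 2 mm proud, 33 to 49 mm above the underside). Origin: centre of its underside. It starts upright in a groove of the black toolbox. May be absent.
- card1: Driver-bit card: a stiff blue plastic slab 8 mm thick (its x), 50 mm wide (its y), 76 mm tall (its z, up), 45 g, with small steel bits shown on its faces (for looks, 2 mm proud, 33 to 49 mm above the underside). Origin: centre of its underside. It starts upright in a groove of the black toolbox. May be absent.
- card2: Driver-bit card: a stiff yellow plastic slab 8 mm thick (its x), 50 mm wide (its y), 76 mm tall (its z, up), 45 g, with small steel bits shown on its faces (for looks, 2 mm proud, 33 to 49 mm above the underside). Origin: centre of its underside. It starts upright in a groove of the black toolbox. May be absent.
- toolbox: Black plastic pocket toolbox, fixed, 140 mm (x) by 66 mm (y), 45 mm tall, open on top. Origin: centre of its underside. Grooves 12 mm (x) by 60 mm (y) at x = -42, 0, 42 mm, floors 6 mm above the ledge, hold the cards with their faces square to its x, tops 82 mm above the ledge. Its door is on the -x end, bits showing behind it.
- tb_door (a joint): Toolbox door angle, rad: 0 = shut against the -x end, growing as it swings out to -x about its upright hinge at the +y corner; 1.57 = straight out to -x; at most 1.9. Stays where left; 0.3 N at its free edge moves it. Shut it by pushing its outer face (which looks to -x when shut, to +y when straight out).
- door_hinge (a point): Point on the upright hinge axis of the toolbox door, at toolbox x = -79 mm, y = 33 mm, mid-height of the door (25 mm above the ledge).
- door_edge (a point): Middle of the free edge of the toolbox door, 65 mm from the hinge axis. The door is 5 mm thick and reaches from 5 to 45 mm above the ledge.
- mark: Parking mark: flat blue tape outline on the ledge, 240 mm (x) by 150 mm (y), with an arrow head inside it. Origin: its centre; x points the way of the arrow. The caddy's origin belongs over this origin with the same x.
- mallet: Mallet with a red head, black rubber tips and a wooden handle, 200 mm long (x, head at +x), head 90 mm wide, 36 mm tall; origin under the handle's head end. Leave alone.
- tin: Round steel screw tin, 64 mm diameter, 34 mm tall, origin under its centre. Leave alone.
- hinge_strip: Silver piano hinge segment lying flat, 150 mm (x) by 30 mm, 8 mm tall, origin under its centre. Leave alone.
- bracket: Small aluminium angle bracket, 40 by 30 mm, 40 mm tall, origin under its centre. Leave alone.

How it is judged (in metres and radians):
On the way, in this order (a step that is already met when the one before it is completed fails the run):
1. every card stands fully home in a caddy slot, the toolbox door is shut, and the caddy is at rest ((distance between card0 and slot0 below 0.008 m or distance between card0 and slot1 below 0.008 m or distance between card0 and slot2 below 0.008 m) and (distance between card1 and slot0 below 0.008 m or distance between card1 and slot1 below 0.008 m or distance between card1 and slot2 below 0.008 m) and (distance between card2 and slot0 below 0.008 m or distance between card2 and slot1 below 0.008 m or distance between card2 and slot2 below 0.008 m) and angle between each of card0, card1, card2's own z axis and vertical below 0.12 rad and value of joint tb_door below 0.12 rad and linear speed of caddy below 0.008 m/s), for 0.2 s.
2. the caddy is rolling, 5 cm or more from the mark, with both swivel castors trailing straight (within about 17 degrees) (angle between the x axis of each of castor_l_axle, castor_r_axle and the x axis of caddy, either way round below 0.3 rad and x of each of castor_l_axle, castor_r_axle in the frame of caddy below 0.068 m and linear speed of caddy above 0.01 m/s and horizontal distance between caddy and mark above 0.05 m), for 0.2 s.
At the end, for the whole second after the job is handed in: Each card upright in a slot, underside within 8 mm of the slot floor's centre; toolbox door within 0.12 rad of shut; caddy at rest on its wheels, origin within 25 mm of the mark's centre, heading within 0.17 rad of the arrow, nose forward ((distance between card0 and slot0 below 0.008 m or distance between card0 and slot1 below 0.008 m or distance between card0 and slot2 below 0.008 m) and (distance between card1 and slot0 below 0.008 m or distance between card1 and slot1 below 0.008 m or distance between card1 and slot2 below 0.008 m) and (distance between card2 and slot0 below 0.008 m or distance between card2 and slot1 below 0.008 m or distance between card2 and slot2 below 0.008 m) and angle between each of card0, card1, card2's own z axis and vertical below 0.12 rad and value of joint tb_door below 0.12 rad and horizontal distance between caddy and mark below 0.025 m and angle between the x axis of caddy and the x axis of mark, either way round below 0.17 rad and x of caddy_nose in the frame of mark above 0 m and height (world z) of caddy below 0.01 m and angle between caddy's own z axis and vertical below 0.1 rad and linear speed of caddy below 0.01 m/s); the robot touches nothing.
It fails at once if a bystander (mallet, tin, hinge strip, bracket) is moved more than 30 mm (distance of any of mallet, tin, hinge_strip, bracket from where it was at the start of the episode above 0.03 m).
It fails at once if the caddy is lifted off the ledge or tipped (height (world z) of caddy above 0.02 m or angle between caddy's own z axis and vertical above 0.35 rad).
Of card0, card1, card2 only 2 to 3 are there at a start; the rules pass over those that are not, and their reading is None.
At some moment in a run one of caddy may be knocked a few centimetres aside while the robot is not near it.
It also fails if it takes over 210 s, if anything falls off the work surface, if the arm or the gripper's body presses on something with over 40 N, if the wrist force passes 120 N, or if a joint passes its speed limit or range.

## Working session

There is one attempt and no reset: what is moved stays moved. The work goes in short steps, Python scripts to look and compute and a tool call to move; the robot and the scene stay as the last step left them, time stands still between calls to the robot, and variables do not carry over. Pictures are saved under pics/ and viewed, at most 14 in all, crops included, and the job is handed in when it is done.

Besides the shell and the picture viewer there is one more tool, called after "Emit:" in YAML: its name, and indented under it one key for each argument. drive_tool: Moves the arm, as the interface text tells. Its arguments: {"type":"object","properties":{"moves":{"type":"array"},"newtons":{"type":"number"}},"required":["moves"]}

```bash
ls; mkdir -p pics; cat > h.py <<'E'
import numpy as np, cv2
from cell import env
from scipy.spatial.transform import Rotation as R
def ray(cal,u,v,fish=False):
    x=(u-cal['cx'])/cal['fx'];y=(v-cal['cy'])/cal['fy']
    if fish:
        r=np.hypot(x,y);s=np.sin(r)/r if r>1e-9 else 1
        d=np.array([x*s,y*s,np.cos(r)])
    else: d=np.array([x,y,1.])
    T=np.array(cal['T']);return T[:3,3],T[:3,:3]@d
def onplane(cal,u,v,z,fish=False):
    o,d=ray(cal,u,v,fish);return o+d*(z-o[2])/d[2]
def proj(cal,p):
    T=np.array(cal['T']);q=T[:3,:3].T@(np.array(p)-T[:3,3])
    return cal['fx']*q[0]/q[2]+cal['cx'],cal['fy']*q[1]/q[2]+cal['cy']
E
python3 - <<'E'
from h import *
o=env.get_obs();print({k:np.round(v,3) for k,v in o.items()})
for n in ['top','side','wrist']:
    c=env.get_calibration(n);print(n,c['fx'],c['fy'],c['cx'],c['cy'],np.round(c['T'],3).tolist())
    im,d=env.read_camera(n);cv2.imwrite(f'pics/{n}0.png',im);np.save(f'/tmp/{n}0.npy',d)
E
```

```text
pics
{'time_s': np.float64(0.0), 'qpos': array([-75.223,  18.439,  -4.016,  83.176,   1.295,  78.541,  -3.259]), 'joint_velocities': array([-0.043, -0.007, -0.038,  0.013,  0.031,  0.024, -0.088]), 'effort': array([-0.0000e+00, -4.9129e+01, -4.0400e-01, -3.1253e+01, -6.4000e-02,
        4.4000e-02,  0.0000e+00]), 'tool_pos': array([0.157, 0.63 , 0.222]), 'tool_rot': array([-1.79889e+02,  6.00000e-03,  1.66034e+02]), 'force': array([ 0.503, -0.732, -0.038]), 'wrist_torque': array([ 0.012,  0.008, -0.053]), 'grasp_force': np.float64(0.0), 'grip_width': np.float64(0.087)}
top 619.2999245447329 619.2999245447329 319.0515895899449 235.96248313241924 [[-0.008, -0.994, 0.106, 0.457], [-1.0, 0.008, 0.005, -0.013], [-0.006, -0.106, -0.994, 1.518], [0.0, 0.0, 0.0, 1.0]]
side 569.5305374703026 569.5305374703026 317.9644052457779 230.87121462804538 [[0.992, -0.081, 0.101, 0.519], [-0.128, -0.527, 0.84, -0.862], [-0.015, -0.846, -0.533, 0.64], [0.0, 0.0, 0.0, 1.0]]
wrist 371.64829954431775 371.64829954431775 319.4635085236562 239.09381790137718 [[0.241, 0.926, 0.291, 0.077], [0.971, -0.229, -0.073, 0.651], [-0.001, 0.3, -0.954, 0.383], [0.0, 0.0, 0.0, 1.0]]
```

View pics/top0.png

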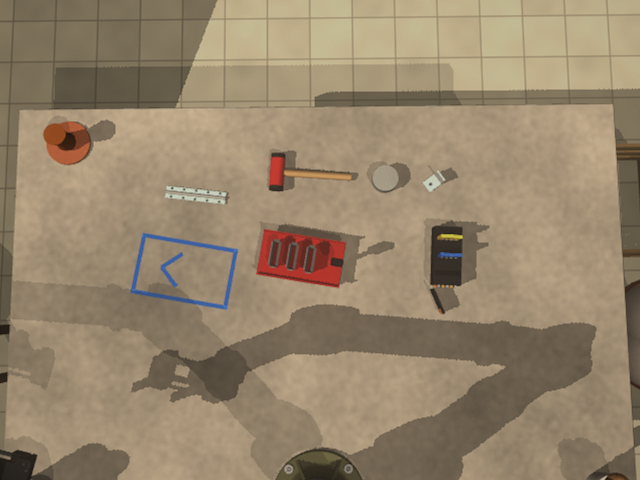

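View pics/side0.png

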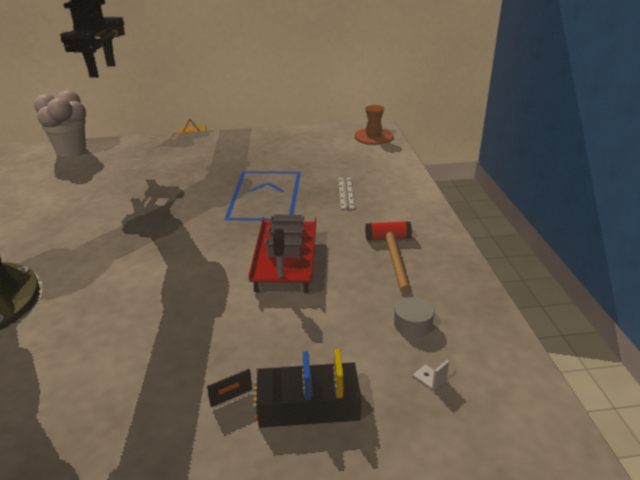

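Top view: caddy in the middle (nose left, grip at ~(337,262)), mark at ~(185,271) with its arrow pointing left. The toolbox at ~(447,256) has yellow (451,237) and blue (451,255) cards. Its door is open, hinge ~(432,288) and edge ~(442,312). The side view confirms two cards and no orange one.

```bash
cat >> h.py <<'E'
def mask(im,lo,hi,box=None):
    m=cv2.inRange(cv2.cvtColor(im,cv2.COLOR_BGR2HSV),np.array(lo),np.array(hi))
    if box:
        k=np.zeros_like(m);k[box[1]:box[3],box[0]:box[2]]=255;m&=k
    return m
def big(m):
    c,_=cv2.findContours(m,cv2.RETR_EXTERNAL,cv2.CHAIN_APPROX_NONE);return max(c,key=cv2.contourArea)
def rectw(cal,cnt,z):
    P=np.array([onplane(cal,*p[0],z)[:2] for p in cnt],np.float32)
    (c,s,a)=cv2.minAreaRect(P);
    if s[0]<s[1]: a+=90;s=s[::-1]
    return np.round(c,4),np.round(s,4),a
E
python3 - <<'E'
from h import *
c=env.get_calibration('top');im=cv2.imread('pics/top0.png');d=np.load('/tmp/top0.npy')
B={'mark':([100,100,60],[125,255,255],[120,220,250,320],0),'caddy':([0,150,60],[6,255,255],[245,210,365,300],.036),
'yellow':([20,120,80],[35,255,255],[420,210,480,300],.08),'blue':([100,100,60],[125,255,255],[420,210,480,300],.08),
'box':([0,0,0],[180,255,42],[425,218,470,292],.045),'door':([0,0,0],[180,255,45],[428,288,450,320],.045)}
for k,(lo,hi,b,z) in B.items():
    m=mask(im,lo,hi,b)
    q=big(m); print(k,rectw(c,q,z),cv2.boundingRect(q),cv2.contourArea(q))
# deck/handle heights
for u,v in [(337,262),(274,255),(292,258),(310,260),(451,237),(451,256),(437,300)]:
    o,dr=ray(c,u,v);print((u,v),np.round(o+dr*d[v,u],3))
cv2.imwrite('pics/c0.png',np.hstack([cv2.resize(im[215:325,415:485],None,fx=5,fy=5,interpolation=2),cv2.resize(im[215:305,250:355],None,fx=4.2,fy=6.111,interpolation=2)[:550]]))
E
```

```text
mark (array([0.5364, 0.3264]), array([0.2384, 0.1481]), 79.74180603027344) (131, 233, 107, 76) 5700.0
caddy (array([0.5634, 0.0382]), array([0.199 , 0.1104]), 80.1156234741211) (256, 229, 90, 58) 3584.5
yellow (array([ 0.6078, -0.3139]), array([0.0513, 0.0094]), 89.52691650390625) (440, 234, 23, 5) 73.0
blue (array([ 0.5658, -0.3091]), array([0.0536, 0.0093]), 89.5387191772461) (438, 252, 24, 5) 71.5
box (array([ 0.4999, -0.2705]), array([0., 0.]), 0.0) (431, 283, 1, 1) 0.0
door (array([ 0.4607, -0.2796]), array([0.0386, 0.0021]), 25.299915313720703) (432, 292, 8, 16) 1.0
(337, 262) [ 0.546 -0.046  0.123]
(274, 255) [0.57  0.103 0.033]
(292, 258) [0.563 0.059 0.032]
(310, 260) [0.557 0.016 0.036]
(451, 237) [ 0.606 -0.314  0.077]
(451, 256) [ 0.562 -0.316  0.065]
(437, 300) [ 0.46  -0.285  0.038]
```

View pics/c0.png

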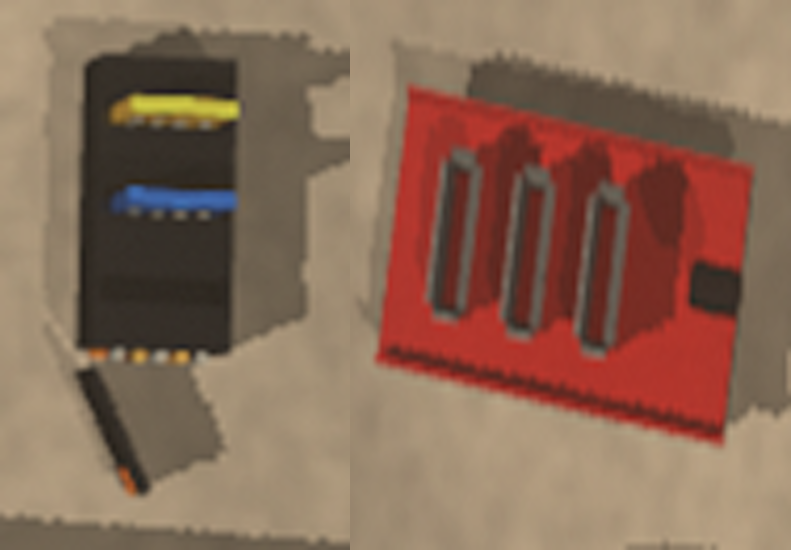

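The crop shows door, grooves and slots clearly; caddy and mark headings are both about 80°, and only blue and yellow cards are present. I'll go to a vantage over the toolbox.

Emit:
drive_tool:
  moves:
    - [[0,0,0],[0,0,0.1206],0]
    - [[0,0,0],[0,0,0.1206],0]
    - [[0,0,0],[0,0,0.1206],0]
    - [[0,0,0],[0,0,0.1206],0]
    - [[0,0,0],[0,0,0.1206],0]
    - [[0,0,0],[0,0,0.1206],0]
    - [[0,0,0],[0,0,0.1206],0]
    - [[0,0,0],[0,0,0.1206],0]
    - [[0,0,0],[0,0,0.1206],0]
    - [[0,0,0],[0,0,0.1206],0]
    - [[0,0,0],[0,0,0.1206],0]

```text
time_s: 1.07
tool_pos: [0.1569, 0.6306, 0.2225]
tool_rot: [-180.0, 0.0, 89.7]
force: [0.6, 0.3, 0.9]
grip_width: 0.0868
grasp_force: 0.0
```

Emit:
drive_tool:
  moves:
    - [[-27.5,27,0],[0,0,0],0]
    - [[-27.5,27,0],[0,0,0],0]
    - [[-27.5,27,0],[0,0,0],0]
    - [[-27.5,27,0],[0,0,0],0]
    - [[-27.5,27,0],[0,0,0],0]
    - [[-27.5,27,0],[0,0,0],0]
    - [[-27.5,27,0],[0,0,0],0]
    - [[-27.5,27,0],[0,0,0],0]
    - [[-27.5,27,0],[0,0,0],0]
    - [[-27.5,27,0],[0,0,0],0]
    - [[-27.5,27,0],[0,0,0],0]
    - [[-27.5,27,0],[0,0,0],0]

```text
time_s: 2.07
tool_pos: [0.4819, 0.2993, 0.2229]
tool_rot: [-180.0, -0.0, 90.0]
force: [0.4, -0.2, -1.4]
grip_width: 0.0867
grasp_force: 0.0
```

Emit:
drive_tool:
  moves:
    - [[-37,3,0],[0,0,0],0.9]
    - [[-37,3,0],[0,0,0],0.9]
    - [[-37,3,0],[0,0,0],0.9]
    - [[-37,3,0],[0,0,0],0.9]
    - [[-37,3,0],[0,0,0],0.9]
    - [[-37,3,0],[0,0,0],0.9]
    - [[-37,3,0],[0,0,0],0.9]
    - [[-37,3,0],[0,0,0],0.9]
    - [[-37,3,0],[0,0,0],0.9]
    - [[-37,3,0],[0,0,0],0.9]
    - [[-37,3,0],[0,0,0],0.9]
    - [[-37,3,0],[0,0,0],0.9]

```text
time_s: 3.07
tool_pos: [0.5169, -0.1447, 0.223]
tool_rot: [180.0, -0.0, 90.0]
force: [1.8, 0.0, -0.0]
grip_width: 0.0154
grasp_force: 0.0
```

Emit:
drive_tool:
  moves:
    - [[-37,3,0],[0,0,0],0.9]
    - [[-37,3,0],[0,0,0],0.9]
    - [[-37,3,0],[0,0,0],0.9]
    - [[0,0,0],[0,0,0],0.9]
    - [[0,0,0],[0,0,0],0.9]

```text
time_s: 3.48
tool_pos: [0.525, -0.257, 0.2225]
tool_rot: [-179.9, 0.1, 89.7]
force: [0.7, 1.3, 0.2]
grip_width: 0.0089
grasp_force: 0.0
```

```bash
python3 - <<'E'
from h import *
o=env.get_obs();print(o['time_s'],np.round(o['tool_pos'],4),np.round(o['tool_rot'],2),np.round(o['qpos'],1),o['grip_width'])
c=env.get_calibration('wrist');im,d=env.read_camera('wrist');cv2.imwrite('pics/w1.png',im);np.save('/tmp/w1.npy',d)
import pickle;pickle.dump(c,open('/tmp/w1.pkl','wb'))
E
```

```text
3.4833 [ 0.525  -0.257   0.2225] [-1.7992e+02  8.0000e-02  8.9700e+01] [-19.5  13.7  50.4  94.4 -10.7  77.1  32.3] 0.008861903892781678
```

View pics/w1.png

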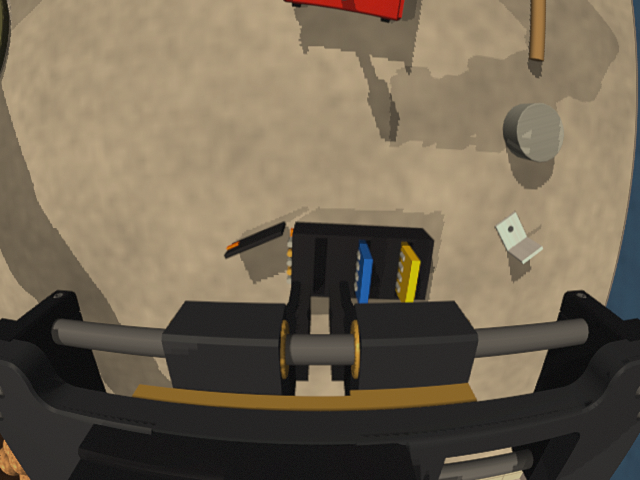

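Wrist view: door spans (288,225)→(228,252), box top +y edge runs (295,224)–(430,230), and the card tops are at (362,245) and (405,245).

```bash
python3 - <<'E'
from h import *
import pickle
c=pickle.load(open('/tmp/w1.pkl','rb'))
for n,u,v,z in [('boxcorner -x+y',295,224,.045),('box +x+y',427,229,.045),('door hinge',286,223,.045),('door edge',226,248,.045),('blue +y top',362,243,.082),('yellow +y top',403,243,.082),('yel +y top R',416,250,.082)]:
    print(n,np.round(onplane(c,u,v,z,True),4))
E
```

```text
boxcorner -x+y [ 0.5019 -0.2656  0.045 ]
box +x+y [ 0.6297 -0.2707  0.045 ]
door hinge [ 0.4934 -0.2645  0.045 ]
door edge [ 0.4329 -0.2894  0.045 ]
blue +y top [ 0.5615 -0.2726  0.082 ]
yellow +y top [ 0.5975 -0.2728  0.082 ]
yel +y top R [ 0.6098 -0.2793  0.082 ]
```

```bash
python3 - <<'E'
from h import *
import pickle
c=pickle.load(open('/tmp/w1.pkl','rb'));d=np.load('/tmp/w1.npy')
def pt(u,v):
    o,r=ray(c,u,v,True);T=np.array(c['T']);zc=T[:3,2]@r;return np.round(o+r*d[v,u]/zc,4)
for q in [(363,246),(363,260),(366,275),(406,247),(408,260),(412,280),(350,228),(300,228),(425,232),(265,236),(320,260),(100,150),(533,120)]: print(q,pt(*q))
im=cv2.imread('pics/w1.png');
for lo,hi,b in [([100,150,50],[125,255,255],[340,230,380,310]),([20,150,50],[35,255,255],[390,230,440,310])]:
    q=big(mask(im,lo,hi,b));P=np.array([pt(*p[0]) for p in q]);P=P[P[:,2]>.076]
    print(len(P),P.min(0),P.max(0))
c=env.get_calibration('top');im=cv2.imread('pics/top0.png');d=np.load('/tmp/top0.npy')
g=mask(im,[0,0,0],[180,255,60],[425,218,470,292]);
for v in (240,256,270): 
    o,_=np.nonzero(g[v:v+1].T);print(v,o.min(),o.max(),onplane(c,o.min()-.5,v,.045).round(4),onplane(c,o.max()+.5,v,.045).round(4))
E
```

```text
(363, 246) [ 0.567  -0.2879  0.0445]
(363, 260) [ 0.5631 -0.2888  0.0804]
(366, 275) [ 0.5662 -0.3027  0.0814]
(406, 247) [ 0.6102 -0.2898  0.0428]
(408, 260) [ 0.6065 -0.2935  0.0693]
(412, 280) [ 0.6085 -0.3081  0.082 ]
(350, 228) [ 0.5565 -0.2783  0.0145]
(300, 228) [ 0.5053 -0.2759  0.0224]
(425, 232) [ 0.6368 -0.2824  0.0156]
(265, 236) [ 0.4721 -0.2784  0.0414]
(320, 260) [ 0.5253 -0.3165  0.0064]
(100, 150) [ 0.2705 -0.1857 -0.0013]
(533, 120) [ 0.7465 -0.1558  0.0339]
27 [ 0.5259 -0.3315  0.0776] [ 0.5715 -0.174   0.3836]
18 [ 0.5259 -0.3325  0.0776] [ 0.6137 -0.174   0.3836]
240 432 461 [ 0.6023 -0.2744  0.045 ] [ 0.6017 -0.3459  0.045 ]
256 431 436 [ 0.564 -0.271  0.045] [ 0.5639 -0.2853  0.045 ]
270 431 460 [ 0.5307 -0.2701  0.045 ] [ 0.5302 -0.3413  0.045 ]
```

Emit:
drive_tool:
  moves:
    - [[0,-33,0],[0,0,0],1]
    - [[0,-33,0],[0,0,0],1]
    - [[-5,-34,0],[0,0,0],1]
    - [[0,0,30],[0,0,0],1]
    - [[0,0,30],[0,0,0],1]
    - [[0,0,30],[0,0,0],1]
    - [[0,0,30],[0,0,0],1]
    - [[0,0,30],[0,0,0],1]
    - [[0,0,22],[0,0,0],1]
    - [[0,0,0],[0,0,0],1]

```text
time_s: 4.37
tool_pos: [0.4236, -0.2551, 0.0469]
tool_rot: [-179.6, -0.2, 90.2]
force: [-0.8, 0.2, 0.4]
grip_width: 0.0005
grasp_force: 0.0
```

Emit:
drive_tool:
  moves:
    - [[-11,7,0],[0,0,0],1]
    - [[-11,7,0],[0,0,0],1]
    - [[-8,2,0],[0,0,0],1]
    - [[-8,2,0],[0,0,0],1]
    - [[-7,5,0],[0,0,0],1]
    - [[-7,5,0],[0,0,0],1]
    - [[-5,5,0],[0,0,0],1]
    - [[-4,5,0],[0,0,0],1]
    - [[0,3,0],[0,0,0],1]
    - [[0,0,0],[0,0,0],1]

```text
time_s: 5.2
tool_pos: [0.4681, -0.32, 0.0509]
tool_rot: [-180.0, 0.0, 90.0]
force: [0.2, 0.5, 0.9]
grip_width: 0.0003
grasp_force: 0.0
```

Push on gently in +x until contact.

Emit:
drive_tool:
  moves:
    - [[0,2,0],[0,0,0],1]
    - [[0,2,0],[0,0,0],1]
    - [[0,1,0],[0,0,0],1]
    - [[0,0,0],[0,0,0],1]
    - [[0,0,0],[0,0,0],1]

```text
time_s: 5.62
tool_pos: [0.4724, -0.3199, 0.051]
tool_rot: [180.0, -0.0, 90.0]
force: [-0.2, -0.4, 0.7]
grip_width: 0.0005
grasp_force: 0.0
```

```bash
python3 - <<'E'
from h import *
im,d=env.read_camera('side');cv2.imwrite('pics/s1.png',cv2.resize(im[340:440,180:380],None,fx=3,fy=3))
E
```

```text
(no output)
```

View pics/s1.png

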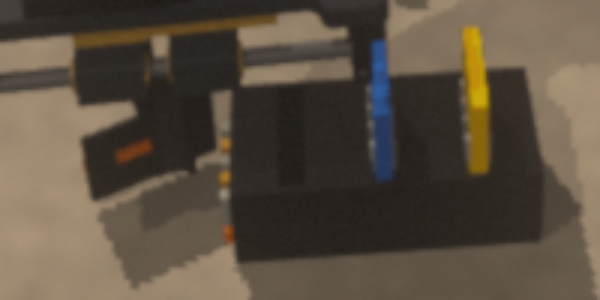

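```bash
python3 - <<'E'
from h import *
c=env.get_calibration('top');d=np.load('/tmp/top0.npy');im=cv2.imread('pics/top0.png')
for v in range(286,317,3):
    g=im[v,425:455].max(1); us=np.where(g<75)[0]+425
    for u in us[[0,-1]] if len(us) else []:
        o,r=ray(c,u,v);print(v,u,np.round(o+r*d[v,u],3),end=' ')
    print()
c=env.get_calibration('side');im,d=env.read_camera('side');
for q in [(209,387),(212,395),(222,390),(232,385),(240,370),(250,385),(245,375),(240,392),(214,400)]:
    o,r=ray(c,*q);print(q,im[q[1],q[0]],np.round(o+r*d[q[1],q[0]],3))
E
```

```text
289 431 [ 0.486 -0.275  0.019] 289 433 [ 0.486 -0.274  0.049] 
292 431 [ 0.479 -0.277  0.003] 292 435 [ 0.479 -0.279  0.045] 
295 433 [ 0.472 -0.28   0.016] 295 436 [ 0.472 -0.281  0.046] 
298 434 [ 0.465 -0.283  0.012] 298 438 [ 0.464 -0.286  0.048] 
301 435 [ 0.457 -0.286  0.004] 301 439 [ 0.457 -0.288  0.045] 
304 437 [ 0.45  -0.289  0.012] 304 440 [ 0.45  -0.291  0.044] 
307 438 [ 0.443 -0.292  0.012] 307 441 [ 0.443 -0.293  0.045] 
310 441 [ 0.436 -0.295  0.033] 310 443 [ 0.436 -0.297  0.045] 
313 443 [ 0.428 -0.304  0.006] 313 443 [ 0.428 -0.304  0.006] 

(209, 387) [36 42 47] [ 0.432 -0.3    0.045]
(212, 395) [34 40 47] [ 0.435 -0.298  0.027]
(222, 390) [ 24  56 110] [ 0.449 -0.294  0.031]
(232, 385) [28 34 39] [ 0.467 -0.329  0.075]
(240, 370) [36 40 43] [ 0.481 -0.354  0.126]
(250, 385) [31 36 42] [ 0.487 -0.278  0.017]
(245, 375) [29 35 38] [ 0.485 -0.331  0.092]
(240, 392) [37 40 46] [ 0.476 -0.329  0.06 ]
(214, 400) [35 42 47] [ 0.436 -0.297  0.016]
```

```bash
python3 - <<'E'
from h import *
c=env.get_calibration('side');d0=np.load('/tmp/side0.npy');im,d=env.read_camera('side');
print(env.get_obs()['tool_pos'])
for q in [(209,387),(212,395),(222,390),(232,385),(240,380),(250,385),(243,394),(243,397)]:
    o,r=ray(c,*q);print(q,np.round(o+r*d0[q[1],q[0]],3),np.round(o+r*d[q[1],q[0]],3))
im0=cv2.imread('pics/side0.png')
cv2.imwrite('pics/s2.png',cv2.resize(np.vstack([im0[360:420,190:270],im[360:420,190:270]]),None,fx=5,fy=5,interpolation=2))
E
```

```text
[ 0.47222398 -0.32001082  0.05095831]
(209, 387) [ 0.432 -0.299  0.043] [ 0.433 -0.301  0.046]
(212, 395) [ 0.435 -0.299  0.028] [ 0.434 -0.297  0.026]
(222, 390) [ 0.449 -0.295  0.032] [ 0.449 -0.296  0.032]
(232, 385) [ 0.463 -0.289  0.032] [ 0.467 -0.33   0.076]
(240, 380) [ 0.474 -0.284  0.036] [ 0.478 -0.33   0.084]
(250, 385) [ 0.487 -0.278  0.017] [ 0.487 -0.278  0.017]
(243, 394) [ 0.476 -0.28   0.002] [ 0.479 -0.33   0.057]
(243, 397) [ 0.475 -0.283 -0.   ] [ 0.479 -0.33   0.052]
```

View pics/s2.png

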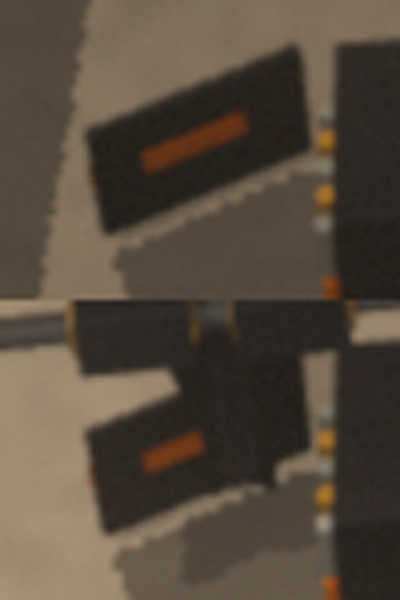

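```bash
python3 - <<'E'
from h import *
c=env.get_calibration('side');d0=np.load('/tmp/side0.npy');im,d=env.read_camera('side')
for u in (228,234,240,243,246):
    for v in range(372,408,4):
        o,r=ray(c,u,v);p=o+r*d[v,u];print(u,v,np.round(p,3),im[v,u],end=' | ')
    print()
for p in [(0.472,-0.33,0.029),(0.472,-0.32,0.029),(0.472,-.32,.051)]: print(proj(c,p))
E
```

```text
228 372 [ 0.467 -0.358  0.128] [35 39 43] | 228 376 [ 0.463 -0.33   0.093] [27 32 38] | 228 380 [ 0.462 -0.329  0.085] [29 34 41] | 228 384 [ 0.462 -0.33   0.079] [29 36 41] | 228 388 [ 0.457 -0.294  0.032] [ 22  56 112] | 228 392 [ 0.456 -0.29   0.021] [34 40 48] | 228 396 [ 0.455 -0.289  0.011] [32 38 43] | 228 400 [ 0.454 -0.288  0.002] [ 75  91 105] | 228 404 [ 0.454 -0.293 -0.001] [59 72 82] | 
234 372 [ 0.471 -0.328  0.097] [32 37 40] | 234 376 [ 0.471 -0.329  0.09 ] [32 36 40] | 234 380 [ 0.47  -0.329  0.083] [34 37 41] | 234 384 [ 0.469 -0.329  0.076] [33 37 43] | 234 388 [ 0.469 -0.33   0.07 ] [32 38 42] | 234 392 [ 0.468 -0.329  0.062] [34 41 46] | 234 396 [ 0.467 -0.329  0.054] [33 38 44] | 234 400 [ 0.463 -0.29   0.002] [ 85 103 118] | 234 404 [ 0.463 -0.297  0.002] [57 68 77] | 
240 372 [ 0.479 -0.33   0.097] [30 35 38] | 240 376 [ 0.478 -0.329  0.09 ] [27 32 35] | 240 380 [ 0.478 -0.331  0.084] [29 33 39] | 240 384 [ 0.477 -0.327  0.073] [33 35 41] | 240 388 [ 0.476 -0.33   0.069] [32 39 43] | 240 392 [ 0.476 -0.327  0.058] [35 41 45] | 240 396 [ 0.475 -0.328  0.051] [4
[... 389 characters left out ...]
.055] [33 38 43] | 243 400 [ 0.475 -0.29   0.001] [58 68 77] | 243 404 [ 0.475 -0.296 -0.   ] [57 68 77] | 
246 372 [ 0.484 -0.28   0.046] [29 33 37] | 246 376 [ 0.483 -0.278  0.036] [29 31 37] | 246 380 [ 0.482 -0.278  0.027] [28 34 38] | 246 384 [ 0.482 -0.28   0.022] [29 34 39] | 246 388 [ 0.481 -0.28   0.013] [28 32 37] | 246 392 [ 0.48  -0.276  0.002] [69 83 94] | 246 396 [ 0.48  -0.283  0.   ] [ 73  89 102] | 246 400 [ 0.48  -0.293  0.003] [56 68 77] | 246 404 [ 0.479 -0.299  0.002] [56 68 78] | 
(np.float64(239.25955973650207), np.float64(408.95870892847825))
(np.float64(239.16944142498528), np.float64(403.1624371261121))
(np.float64(237.71419310554728), np.float64(391.9426654808134))
```

```bash
python3 - <<'E'
from h import *
c=env.get_calibration('side');d0=np.load('/tmp/side0.npy')
d0=np.load('/tmp/side0.npy')
for u in (88,92,95,107,110,113):
    for v in range(56,80,3):
        o,r=ray(c,u,v);p=o+r*d0[v,u];print(u,v,np.round(p,3),end='|')
    print()
print(proj(c,(.157,.63,.2225)),proj(c,(.157,.63,.2)))
c=env.get_calibration('wrist');im,d=env.read_camera('wrist');T=np.array(c['T'])
# fingertip points in wrist depth near TCP
vv,uu=np.mgrid[240:480:2,250:390:2]
P=[]
for u,v in zip(uu.ravel(),vv.ravel()):
    o,r=ray(c,u,v,True);P.append(o+r*d[v,u]/(T[:3,2]@r))
P=np.array(P);k=(abs(P[:,0]-.472)<.03)&(abs(P[:,1]+.32)<.015);print(k.sum(),P[k][P[k][:,2].argsort()][:8].round(3))
E
```

```text
88 56 [0.145 0.573 0.276]|88 59 [0.142 0.579 0.267]|88 62 [0.14 0.58 0.26]|88 65 [0.139 0.576 0.253]|88 68 [0.138 0.578 0.246]|88 71 [0.134 0.585 0.237]|88 74 [0.132 0.588 0.229]|88 77 [-0.178  1.735 -0.11 ]|
92 56 [0.153 0.576 0.274]|92 59 [0.152 0.574 0.268]|92 62 [0.151 0.573 0.261]|92 65 [0.149 0.577 0.253]|92 68 [0.146 0.581 0.245]|92 71 [0.145 0.58  0.238]|92 74 [0.143 0.579 0.231]|92 77 [-0.163  1.743 -0.113]|
95 56 [-0.129  1.736 -0.021]|95 59 [-0.129  1.724 -0.031]|95 62 [0.155 0.587 0.257]|95 65 [0.156 0.577 0.253]|95 68 [0.154 0.576 0.245]|95 71 [0.152 0.579 0.238]|95 74 [0.15  0.579 0.23 ]|95 77 [-0.151  1.745 -0.115]|
107 56 [0.163 0.685 0.245]|107 59 [0.164 0.673 0.24 ]|107 62 [0.163 0.673 0.233]|107 65 [0.162 0.67  0.226]|107 68 [-0.091  1.741 -0.077]|107 71 [-0.09   1.726 -0.086]|107 74 [-0.094  1.729 -0.1  ]|107 77 [-0.099  1.74  -0.116]|
110 56 [0.174 0.67  0.248]|110 59 [0.173 0.667 0.242]|110 62 [0.171 0.669 0.233]|110 65 [0.169 0.672 0.225]|110 68 [-0.078  1.74  -0.077]|110 71 [-0.08   1.736 -0.089]|110 74 [-0.082  1.733 -0.101]|110 77 [-0.085  1.733 -0.115]|
113 56 [0.178 0.686 0.244]|113 59 [0.177 0.681 0.237]|113 62 [0.177 0.674 0.232]|113 65 [0.176 0.672 0.225]|113 68 [-0.064  1.736 -0.077]|113 71 [-0.065  1.728 -0.087]|113 74 [-0.069  1.734 -0.102]|113 77 [-0.073  1.74  -0.117]|
(np.float64(102.46067617185761), np.float64(70.90258674438044)) (np.float64(104.37491067806346), np.float64(79.6939114896619))
1787 [[ 0.476 -0.306 -0.003]
 [ 0.474 -0.306 -0.002]
 [ 0.474 -0.325 -0.002]
 [ 0.472 -0.31  -0.002]
 [ 0.472 -0.309 -0.002]
 [ 0.449 -0.33  -0.002]
 [ 0.482 -0.325 -0.002]
 [ 0.458 -0.334 -0.002]]
```

Camera says the closed fingertips end near z≈0.05, about at the TCP, so they passed over the door. I'll go back and descend lower (safe under either reading).

Emit:
drive_tool:
  moves:
    - [[0,0,-15],[0,0,0],1]
    - [[21,-16,0],[0,0,0],1]
    - [[21,-16,0],[0,0,0],1]
    - [[20,-15,0],[0,0,0],1]
    - [[0,0,15],[0,0,0],1]
    - [[0,0,15],[0,0,0],1]
    - [[0,0,8],[0,0,0],1]
    - [[0,0,0],[0,0,0],1]
    - [[0,0,0],[0,0,0],1]

```text
time_s: 6.62
tool_pos: [0.4249, -0.2585, 0.0278]
tool_rot: [-179.9, 0.0, 90.0]
force: [0.9, -0.3, -0.3]
grip_width: 0.0005
grasp_force: 0.0
```

Emit:
drive_tool:
  moves:
    - [[-10,6,0],[0,0,0],1]
    - [[-10,6,0],[0,0,0],1]
    - [[-8,3,0],[0,0,0],1]
    - [[-8,3,0],[0,0,0],1]
    - [[-8,5,0],[0,0,0],1]
    - [[-7,5,0],[0,0,0],1]
    - [[-5,5,0],[0,0,0],1]
    - [[-4,5,0],[0,0,0],1]
    - [[0,5,0],[0,0,0],1]
    - [[0,3,0],[0,0,0],1]
    - [[0,0,0],[0,0,0],1]

```text
time_s: 7.53
tool_pos: [0.4723, -0.3177, 0.0279]
tool_rot: [180.0, 0.0, 90.1]
force: [-0.2, 0.7, 0.3]
grip_width: 0.0003
grasp_force: 0.0
```

```bash
python3 - <<'E'
from h import *
im,d=env.read_camera('side');cv2.imwrite('pics/s3.png',cv2.resize(im[340:440,180:380],None,fx=3,fy=3))
E
```

```text
(no output)
```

View pics/s3.png

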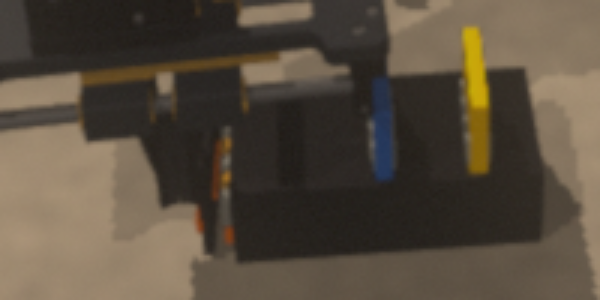

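The door now swings with the finger and is nearly shut, so I'll press it home.

Emit:
drive_tool:
  moves:
    - [[0,3,0],[0,0,0],1]
    - [[0,2,0],[0,0,0],1]
    - [[0,0,0],[0,0,0],1]
    - [[0,0,0],[0,0,0],1]

```text
time_s: 7.92
tool_pos: [0.475, -0.3178, 0.0277]
tool_rot: [-179.9, -0.1, 90.0]
force: [-5.4, 0.5, 1.9]
grip_width: 0.0001
grasp_force: 2.4
```

Emit:
drive_tool:
  moves:
    - [[0,2,0],[0,0,0],1]
    - [[0,1,0],[0,0,0],1]
    - [[0,0,0],[0,0,0],1]
    - [[0,0,0],[0,0,0],1]

```text
time_s: 8.25
tool_pos: [0.4754, -0.3179, 0.0276]
tool_rot: [-179.6, -0.2, 89.9]
force: [-10.4, 2.2, 7.8]
grip_width: 0.0006
grasp_force: 5.6
```

Emit:
drive_tool:
  moves:
    - [[0,-15,0],[0,0,0],1]
    - [[0,0,-40],[0,0,0],0.65]
    - [[0,0,-40],[0,0,0],0.65]
    - [[0,0,-32],[0,0,0],0.65]
    - [[2,37,0],[0,0,0],0.65]
    - [[2,37,0],[0,0,0],0.65]
    - [[2,37,0],[0,0,0],0.65]
    - [[0,35,0],[0,0,0],0.65]
    - [[0,0,0],[0,0,0],0.65]
    - [[0,0,0],[0,0,0],0.65]

```text
time_s: 9.08
tool_pos: [0.6128, -0.3105, 0.1387]
tool_rot: [-180.0, 0.0, 90.2]
force: [-0.2, 0.2, 0.2]
grip_width: 0.0306
grasp_force: 0.0
```

```bash
python3 - <<'E'
from h import *
o=env.get_obs();print(o['tool_pos'].round(4),o['grip_width'],o['qpos'].round(1))
im,d=env.read_camera('side');cv2.imwrite('pics/s4.png',cv2.resize(im[300:440,180:400],None,fx=3,fy=3))
E
```

```text
[ 0.6128 -0.3105  0.1387] 0.030574072229269826 [ -8.9  32.1  47.7  84.8 -24.1  73.8  41.5]
```

View pics/s4.png

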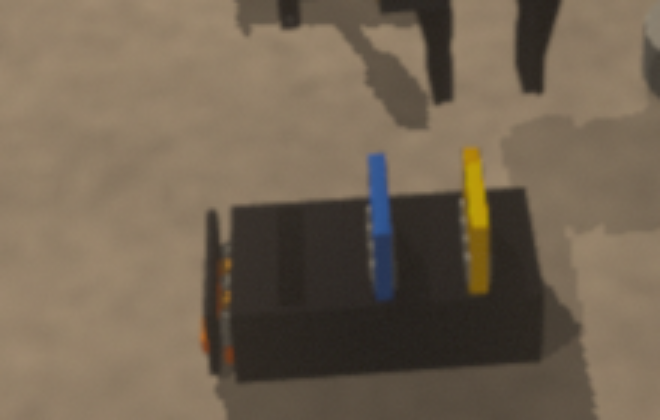

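Door shut against the -x end. Fingers straddle around crop x≈485, near the yellow card (475). I'll check their world position by depth.

```bash
python3 - <<'E'
from h import *
c=env.get_calibration('side');im,d=env.read_camera('side')
for v in (322,326,329,332,334):
    for u in range(320,366,1):
        o,r=ray(c,u,v);p=o+r*d[v,u]
        if p[2]>.11: print(u,np.round(p,3),end=' ')
    print(v)
for u,v in [(337,352),(338,356),(339,365),(306,355),(307,365)]:
    o,r=ray(c,u,v);print(u,v,np.round(o+r*d[v,u],3))
E
```

```text
320 [ 0.587 -0.306  0.148] 321 [ 0.586 -0.318  0.158] 322 [ 0.587 -0.323  0.162] 323 [ 0.589 -0.32   0.159] 324 [ 0.59  -0.322  0.161] 325 [ 0.591 -0.319  0.159] 326 [ 0.592 -0.32   0.159] 327 [ 0.594 -0.32   0.159] 328 [ 0.595 -0.32   0.159] 350 [ 0.626 -0.306  0.143] 351 [ 0.626 -0.315  0.15 ] 352 [ 0.626 -0.32   0.155] 353 [ 0.627 -0.32   0.154] 354 [ 0.629 -0.319  0.154] 355 [ 0.63  -0.319  0.153] 356 [ 0.631 -0.322  0.156] 357 [ 0.632 -0.321  0.155] 358 [ 0.633 -0.321  0.155] 359 [ 0.635 -0.32   0.154] 322
321 [ 0.587 -0.316  0.15 ] 322 [ 0.587 -0.323  0.155] 323 [ 0.588 -0.323  0.155] 324 [ 0.59  -0.323  0.155] 325 [ 0.591 -0.321  0.153] 326 [ 0.592 -0.322  0.154] 327 [ 0.594 -0.32   0.153] 328 [ 0.595 -0.322  0.153] 351 [ 0.626 -0.315  0.144] 352 [ 0.626 -0.321  0.149] 353 [ 0.627 -0.321  0.149] 354 [ 0.629 -0.32   0.148] 355 [ 0.63  -0.32   0.147] 356 [ 0.631 -0.322  0.149] 357 [ 0.632 -0.322  0.149] 358 [ 0.633 -0.322  0.149] 359 [ 0.635 -0.322  0.149] 326
321 [ 0.587 -0.316  0.144] 322 [ 0.587 -0.321  0.149] 323 [ 0.588 -0.321  0.149] 324 [ 0.59  -0.322  0.15 ] 325 [ 0.591 -0.32   0.147] 326 [ 0.592 -0.32   0.147] 327 [ 0.594 -0.321  0.148] 328 [ 0.595 -0.321  0.148] 352 [ 0.626 -0.319  0.142] 353 [ 0.627 -0.32   0.143] 354 [ 0.629 -0.32   0.142] 355 [ 0.63  -0.321  0.144] 356 [ 0.631 -0.321  0.143] 357 [ 0.632 -0.322  0.144] 358 [ 0.633 -0.323  0.144] 329
322 [ 0.587 -0.322  0.144] 323 [ 0.588 -0.322  0.145] 324 [ 0.589 -0.323  0.145] 325 [ 0.519 -0.862  0.64 ] 326 [ 0.592 -0.32   0.143] 327 [ 0.594 -0.32   0.143] 328 [ 0.595 -0.32   0.142] 332
322 [ 0.587 -0.323  0.142] 323 [ 0.588 -0.321  0.141] 324 [ 0.589 -0.322  0.141] 334
337 352 [ 0.611 -0.296  0.082]
338 356 [ 0.611 -0.305  0.083]
339 365 [ 0.609 -0.32   0.082]
306 355 [ 0.567 -0.299  0.085]
307 365 [ 0.567 -0.316  0.084]
```

Emit:
drive_tool:
  moves:
    - [[0,-1,25],[0,0,0],0.65]
    - [[0,0,25],[0,0,0],0.65]
    - [[0,0,20],[0,0,0],0.65]
    - [[0,0,12],[0,0,0],0.65]
    - [[0,0,4],[0,0,0],0.65]
    - [[0,0,0],[0,0,0],0.65]
    - [[0,0,0],[0,0,0],1]
    - [[0,0,0],[0,0,0],1]
    - [[0,0,0],[0,0,0],1]
    - [[0,0,0],[0,0,0],1]
    - [[0,0,0],[0,0,0],1]
  newtons: 20

```text
time_s: 10.1
tool_pos: [0.6092, -0.3124, 0.0548]
tool_rot: [180.0, 0.0, 90.0]
force: [-1.7, 0.5, 4.4]
grip_width: 0.008
grasp_force: 20.0
```

Emit:
drive_tool:
  moves:
    - [[0,0,-20],[0,0,0],1]
    - [[0,0,-35],[0,0,0],1]
    - [[0,0,-40],[0,0,0],1]
    - [[0,0,-40],[0,0,0],1]
    - [[0,0,-40],[0,0,0],1]
    - [[36,-10,0],[0,0,0],1]
    - [[36,-10,0],[0,0,0],1]
    - [[36,-10,0],[0,0,0],1]
    - [[36,-10,0],[0,0,0],1]
    - [[36,-10,0],[0,0,0],1]
    - [[0,0,0],[0,0,0],1]
    - [[0,0,0],[0,0,0],1]

```text
time_s: 11.1
tool_pos: [0.5595, -0.1284, 0.2291]
tool_rot: [180.0, -0.1, 90.4]
force: [-0.6, -0.4, -0.4]
grip_width: 0.0074
grasp_force: 20.0
```

```bash
python3 - <<'E'
from h import *
import pickle
o=env.get_obs();print(o['time_s'],o['tool_pos'].round(4),o['tool_rot'],o['grip_width'],o['qpos'].round(1))
c=env.get_calibration('wrist');im,d=env.read_camera('wrist');cv2.imwrite('pics/w2.png',im);np.save('/tmp/w2.npy',d);pickle.dump(c,open('/tmp/w2.pkl','wb'))
c=env.get_calibration('top');im,d=env.read_camera('top');cv2.imwrite('pics/top1.png',im);np.save('/tmp/top1.npy',d)
m=mask(im,[0,150,60],[6,255,255],[200,190,400,330]);print('caddy',rectw(c,big(m),.036))
E
```

```text
11.1 [ 0.5595 -0.1284  0.2291] [ 1.79958455e+02 -1.30894402e-01  9.03815116e+01] 0.007407162656740414 [-34.1  11.8  51.2  95.3  -9.5  77.4  19. ]
caddy (array([0.5634, 0.0382]), array([0.199 , 0.1104]), 80.1156234741211)
```

View pics/w2.png

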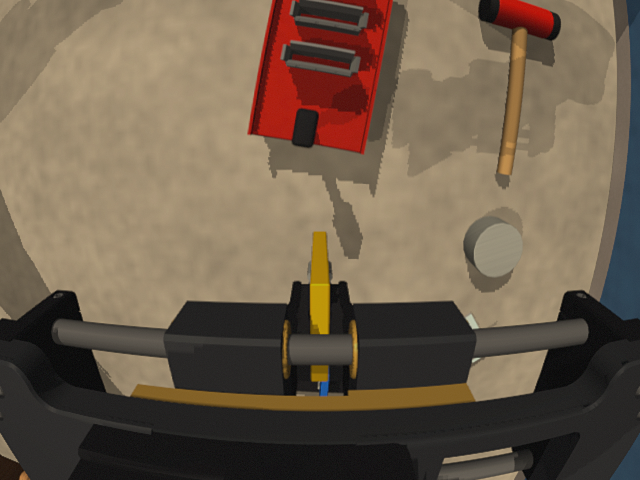

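Yellow card is held upright, with the caddy ahead: grip at (305,127), slot0 rim at (320,58), slot1 rim at (328,15).

```bash
python3 - <<'E'
from h import *
import pickle
c=pickle.load(open('/tmp/w2.pkl','rb'));d=np.load('/tmp/w2.npy');im=cv2.imread('pics/w2.png')
T=np.array(c['T'])
def pt(u,v):
    o,r=ray(c,u,v,True);return o+r*d[v,u]/(T[:3,2]@r)
for v in (234,240,250,260,270,280): print(v,pt(319,v).round(4))
# yellow x-range
m=mask(im,[20,130,60],[35,255,255],[290,220,350,300])
for v in (240,260): 
    us=np.where(m[v])[0]; print(us.min(),us.max(),pt(int(us.min())+1,v).round(4),pt(int(us.max())-1,v).round(4))
# slot rims: gray pixels with z>.06
for lab,box in [('slot0',(270,36,370,80)),('slot1',(280,0,380,36)),('grip',(285,100,325,150))]:
    P=np.array([pt(u,v) for u in range(box[0],box[2]) for v in range(box[1],box[3])])
    P=P[(P[:,2]>(.064 if lab!='grip' else .115))&(P[:,2]<.13)]
    print(lab,len(P),cv2.minAreaRect(P[:,:2].astype(np.float32)),np.median(P[:,2]))
    h=np.deg2rad(80.1);C=np.array([.5634,.0382])
    q=(P[:,:2]-C)@np.array([[np.cos(h),-np.sin(h)],[np.sin(h),np.cos(h)]])
    print('  caddy frame',np.percentile(q,[1,99],axis=0).round(4))
E
```

```text
234 [ 0.5594 -0.106   0.1877]
240 [ 0.5594 -0.1064  0.1979]
250 [ 0.5594 -0.1058  0.2162]
260 [ 0.5594 -0.106   0.2299]
270 [ 0.5594 -0.1066  0.2408]
280 [ 0.5594 -0.1067  0.2514]
313 326 [ 0.5567 -0.1066  0.1971] [ 0.5626 -0.1066  0.1972]
312 327 [ 0.5566 -0.1063  0.2293] [ 0.5626 -0.106   0.2299]
slot0 804 ((0.5591312050819397, 0.016111591830849648), (0.023867063224315643, 0.06780210882425308), 79.98298645019531) 0.0664335700132169
  caddy frame [[-0.0341 -0.0329]
 [-0.0109  0.0334]]
slot1 697 ((0.5663560628890991, 0.057216186076402664), (0.023975389078259468, 0.06745245307683945), 81.45549011230469) 0.0665564486449855
  caddy frame [[ 0.008  -0.0327]
 [ 0.031   0.0334]]
grip 829 ((0.5486559271812439, -0.045936744660139084), (0.02758408896625042, 0.01624920964241028), 80.03054809570312) 0.12392336480011623
  caddy frame [[-0.0986 -0.0078]
 [-0.0721  0.0079]]
```

Emit:
drive_tool:
  moves:
    - [[38,2,0],[0,0,0],1]
    - [[38,2,0],[0,0,0],1]
    - [[38,2,0],[0,0,0],1]
    - [[38,2,0],[0,0,0],1]
    - [[38,2,0],[0,0,0],1]
    - [[37,2,0],[0,0,0],1]
    - [[0,0,0],[0,0,-0.116],1]
    - [[0,0,0],[0,0,-0.116],1]
    - [[0,0,0],[0,0,-0.116],1]
    - [[0,0,0],[0,0,-0.116],1]
    - [[0,0,0],[0,0,-0.116],1]
    - [[0,0,0],[0,0,-0.116],1]

```text
time_s: 12.2
tool_pos: [0.5722, 0.0923, 0.2289]
tool_rot: [-180.0, 0.1, 130.0]
force: [0.2, 0.1, 0.0]
grip_width: 0.0082
grasp_force: 20.0
```

Emit:
drive_tool:
  moves:
    - [[0,0,0],[0,0,-0.116],1]
    - [[0,0,0],[0,0,-0.116],1]
    - [[0,0,0],[0,0,-0.116],1]
    - [[0,0,0],[0,0,-0.116],1]
    - [[0,0,0],[0,0,-0.116],1]
    - [[0,0,0],[0,0,-0.116],1]
    - [[0,0,0],[0,0,0],1]
    - [[0,0,0],[0,0,0],1]

```text
time_s: 12.87
tool_pos: [0.5719, 0.0928, 0.2289]
tool_rot: [-180.0, 0.0, 169.4]
force: [-0.7, -0.0, 0.2]
grip_width: 0.0075
grasp_force: 20.0
```

```bash
cat >> h.py <<'E'
def delta(tx,ty,tz,tyaw=None):
    o=env.get_obs();p=o['tool_pos'];y=np.deg2rad(o['tool_rot'][2]);dx,dy=tx-p[0],ty-p[1]
    print('t',o['time_s'],'pos',p.round(4),'rot',o['tool_rot'].round(2),'q',o['qpos'].round(1),'grip',round(float(o['grip_width']),4))
    print('tool shift mm',np.round(1e3*np.array([dx*np.cos(y)+dy*np.sin(y),dx*np.sin(y)-dy*np.cos(y),p[2]-tz]),1), 'wz' , None if tyaw is None else round(-np.deg2rad((tyaw-o['tool_rot'][2]+180)%360-180),4))
E
python3 - <<'E'
from h import *
delta(.5707,.0990,.12,170)
c=env.get_calibration('side');im,d=env.read_camera('side')
o=env.get_obs()
E
```

```text
t 12.8667 pos [0.5719 0.0928 0.2289] rot [-1.7996e+02  2.0000e-02  1.6940e+02] q [-42.7  10.5  35.2  94.2  -6.1  77.2  72.8] grip 0.0075
tool shift mm [  2.3   5.8 108.9] wz -0.0106
```

Emit:
drive_tool:
  moves:
    - [[2.3,5.8,20],[0,0,-0.0106],1]
    - [[0,0,35],[0,0,0],1]
    - [[0,0,35],[0,0,0],1]
    - [[0,0,7],[0,0,0],1]
    - [[0,0,0],[0,0,0],1]
    - [[0,0,0],[0,0,0],1]

```text
time_s: 13.42
tool_pos: [0.5707, 0.1007, 0.133]
tool_rot: [-180.0, 0.1, 170.3]
force: [0.4, 0.8, 1.2]
grip_width: 0.0075
grasp_force: 20.0
```

```bash
python3 - <<'E'
from h import *
delta(.5707,.0990,.085,170)
c=env.get_calibration('side');im,d=env.read_camera('side')
cv2.imwrite('pics/s5.png',cv2.resize(im[140:310,210:360],None,fx=3.5,fy=3.5,interpolation=2))
E
```

```text
t 13.4167 pos [0.5707 0.1007 0.133 ] rot [-1.7999e+02  6.0000e-02  1.7028e+02] q [-42.1  14.8  34.2 101.1  -9.   66.8  75. ] grip 0.0075
tool shift mm [-0.3 -1.6 48. ] wz 0.005
```

View pics/s5.png

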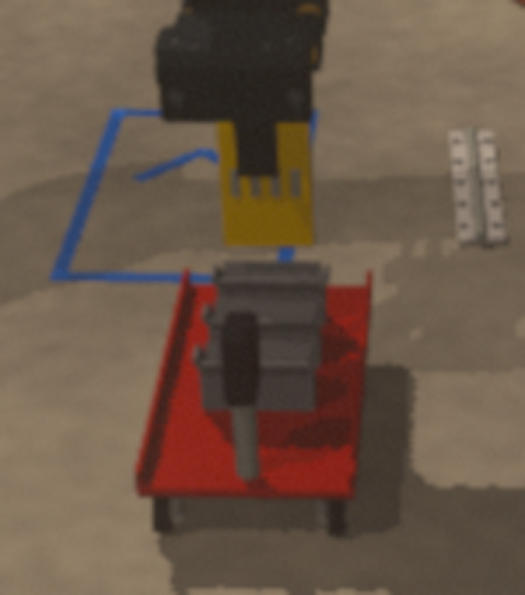

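The card hangs over the front slot rim (crop 218–325; card 225–313) and the caddy is unmoved. Inserting.

Emit:
drive_tool:
  moves:
    - [[-0.3,-1.6,6],[0,0,0.005],1]
    - [[0,0,8],[0,0,0],1]
    - [[0,0,8],[0,0,0],1]
    - [[0,0,6],[0,0,0],1]
    - [[0,0,6],[0,0,0],1]
    - [[0,0,6],[0,0,0],1]
    - [[0,0,0],[0,0,0],1]

```text
time_s: 14.05
tool_pos: [0.5689, 0.0993, 0.0903]
tool_rot: [-179.9, -0.1, 170.1]
force: [0.6, -0.2, -0.3]
grip_width: 0.0073
grasp_force: 20.0
```

Emit:
drive_tool:
  moves:
    - [[0,0,4],[0,0,0],1]
    - [[0,0,3],[0,0,0],1]
    - [[0,0,2],[0,0,0],1]
    - [[0,0,0],[0,0,0],1]

```text
time_s: 14.38
tool_pos: [0.5712, 0.0996, 0.0846]
tool_rot: [179.9, 0.1, 170.1]
force: [-0.3, -1.4, 6.7]
grip_width: 0.0082
grasp_force: 20.0
```

Emit:
drive_tool:
  moves:
    - [[0,0,0],[0,0,0],0.65]
    - [[0,0,0],[0,0,0],0.65]
    - [[0,0,0],[0,0,0],0.65]
    - [[0,0,-15],[0,0,0],0.65]
    - [[0,0,-35],[0,0,0],0.65]
    - [[0,0,-35],[0,0,0],0.65]
    - [[0,0,-35],[0,0,0],0.65]
    - [[0,0,-20],[0,0,0],0.65]
    - [[0,0,0],[0,0,0.1165],0.65]
    - [[0,0,0],[0,0,0.1165],0.65]
    - [[0,0,0],[0,0,0.1165],0.65]
    - [[0,0,0],[0,0,0.1165],0.65]

```text
time_s: 15.38
tool_pos: [0.5698, 0.0995, 0.2229]
tool_rot: [180.0, -0.0, 143.1]
force: [-0.1, -0.4, 0.8]
grip_width: 0.0302
grasp_force: 0.0
```

Emit:
drive_tool:
  moves:
    - [[0,0,0],[0,0,0.1165],0.65]
    - [[0,0,0],[0,0,0.1165],0.65]
    - [[0,0,0],[0,0,0.1165],0.65]
    - [[0,0,0],[0,0,0.1165],0.65]
    - [[0,0,0],[0,0,0.1165],0.65]
    - [[0,0,0],[0,0,0.1165],0.65]
    - [[0,0,0],[0,0,0.1165],0.65]
    - [[0,0,0],[0,0,0.1165],0.65]
    - [[0,0,0],[0,0,0],0.65]

```text
time_s: 16.13
tool_pos: [0.5698, 0.0995, 0.2227]
tool_rot: [-180.0, 0.0, 89.8]
force: [-0.1, -0.3, -0.7]
grip_width: 0.0304
grasp_force: 0.0
```

Emit:
drive_tool:
  moves:
    - [[-38,0,0],[0,0,0],0.65]
    - [[-38,0,0],[0,0,0],0.65]
    - [[-38,0,0],[0,0,0],0.65]
    - [[-38,0,0],[0,0,0],0.65]
    - [[-38,0,0],[0,0,0],0.65]
    - [[-38,0,0],[0,0,0],0.65]
    - [[-38,0,0],[0,0,0],0.65]
    - [[-38,0,0],[0,0,0],0.65]
    - [[-38,0,0],[0,0,0],0.65]
    - [[-38,0,0],[0,0,0],0.65]
    - [[-30,0,0],[0,0,0],0.65]
    - [[0,0,0],[0,0,0],0.65]

```text
time_s: 17.13
tool_pos: [0.5664, -0.3193, 0.2229]
tool_rot: [-179.9, 0.3, 89.6]
force: [-1.2, -0.6, 1.2]
grip_width: 0.0306
grasp_force: 0.0
```

```bash
python3 - <<'E'
from h import *
delta(.5665,-.311,.055,90)
c=env.get_calibration('top');im,d=env.read_camera('top');cv2.imwrite('pics/top2.png',im)
m=mask(im,[0,150,60],[6,255,255],[200,190,400,330]);print('caddy',rectw(c,big(m),.036))
c=env.get_calibration('side');im,d=env.read_camera('side');cv2.imwrite('pics/s6.png',im)
def pt(u,v): o,r=ray(c,u,v);return o+r*d[v,u]
for lo,hi,b,n in [([20,130,60],[35,255,255],[250,180,340,290],'yellow in slot'),([100,150,50],[125,255,255],[290,340,330,410],'blue')]:
    m=mask(im,lo,hi,b);v,u=np.nonzero(m);P=np.array([pt(a,e) for a,e in zip(u,v)]);print(n,len(P),np.percentile(P,[3,50,97],axis=0).round(4).tolist())
    P=P[P[:,2]>(.079 if n=='blue' else .108)];print('  top',len(P),P.mean(0).round(4) if len(P) else '')
E
```

```text
t 17.1333 pos [ 0.5664 -0.3193  0.2229] rot [-179.9     0.33   89.6 ] q [-12.1  24.7  52.7  84.8 -19.4  80.1  41. ] grip 0.0306
tool shift mm [  8.3  -0.  167.9] wz -0.0069
caddy (array([0.5638, 0.0382]), array([0.1984, 0.1105]), 79.85090637207031)Traceback (most recent call last):
  File "<stdin>", line 8, in <module>
    return _quantile_unchecked(
        a, q, axis, out, overwrite_input, method, keepdims, weights)
    return _ureduce(a,
                    func=_quantile_ureduce_func,
    ...<5 lines>...
                    overwrite_input=overwrite_input,
                    method=method)
    r = func(a, **kwargs)
    result = _quantile(arr,
                       quantiles=q,
    ...<2 lines>...
                       out=out,
                       weights=wgt)
    slices_having_nans = np.isnan(arr[-1, ...])
                                  ~~~^^^^^^^^^
IndexError: index -1 is out of bounds for axis 0 with size 0
```

```bash
python3 - <<'E'
from h import *
for n,f in (('top','pics/top2.png'),('side','pics/s6.png')):
    c=env.get_calibration(n);im=cv2.imread(f);m=mask(im,[18,110,50],[38,255,255])
    k,l,s,ce=cv2.connectedComponentsWithStats(m)
    for i in range(1,k):
        if s[i,4]>15: print(n,s[i],ce[i].round(1),onplane(c,*ce[i],.112).round(4))
E
```

```text
top [269 240   9  24 102] [272.7 251.8] [0.5717 0.0994 0.112 ]
side [178 126  28   6  88] [191.2 128.4] [0.372  0.4841 0.112 ]
side [325 200   8   4  18] [328.5 201.7] [0.652 0.069 0.112]
side [262 218  75  10 216] [294.9 222.4] [0.582 0.004 0.112]
side [ 25 296   5   5  16] [ 27.1 298.3] [ 0.1689 -0.1507  0.112 ]
side [ 16 300   7   9  25] [ 19.4 303.8] [ 0.1616 -0.1625  0.112 ]
```

Emit:
drive_tool:
  moves:
    - [[8,0,35],[0,0,-0.007],0.65]
    - [[0,0,40],[0,0,0],0.65]
    - [[0,0,40],[0,0,0],0.65]
    - [[0,0,30],[0,0,0],0.65]
    - [[0,0,15],[0,0,0],0.65]
    - [[0,0,7],[0,0,0],0.65]
    - [[0,0,0],[0,0,0],0.65]
    - [[0,0,0],[0,0,0],1]
    - [[0,0,0],[0,0,0],1]
    - [[0,0,0],[0,0,0],1]
    - [[0,0,0],[0,0,0],1]
    - [[0,0,0],[0,0,0],1]

```text
time_s: 18.23
tool_pos: [0.5688, -0.3032, 0.0573]
tool_rot: [-179.9, -0.0, 90.4]
force: [-5.4, 1.1, 7.1]
grip_width: 0.0083
grasp_force: 19.6
```

Emit:
drive_tool:
  moves:
    - [[0,0,-20],[0,0,0],1]
    - [[0,0,-35],[0,0,0],1]
    - [[0,0,-40],[0,0,0],1]
    - [[0,0,-40],[0,0,0],1]
    - [[0,0,-36],[0,0,0],1]
    - [[35,-2,0],[0,0,0],1]
    - [[35,-2,0],[0,0,0],1]
    - [[35,-2,0],[0,0,0],1]
    - [[35,-2,0],[0,0,0],1]
    - [[35,-2,0],[0,0,0],1]
    - [[0,0,0],[0,0,0],1]
    - [[0,0,0],[0,0,0],1]

```text
time_s: 19.23
tool_pos: [0.5592, -0.1244, 0.2272]
tool_rot: [180.0, -0.1, 90.7]
force: [-0.2, -0.7, -0.1]
grip_width: 0.0076
grasp_force: 20.0
```

Emit:
drive_tool:
  moves:
    - [[0,0,0],[0,0,0],1]
    - [[0,0,0],[0,0,0],1]

```text
time_s: 19.4
tool_pos: [0.5585, -0.1295, 0.2273]
tool_rot: [180.0, 0.0, 90.3]
force: [-0.9, -0.8, -0.6]
grip_width: 0.0078
grasp_force: 20.0
```

```bash
cat > look.py <<'E'
from h import *
delta(0.5595,-.1284,.229,90)
c=env.get_calibration('wrist');im,d=env.read_camera('wrist');cv2.imwrite('pics/w3.png',im)
T=np.array(c['T'])
def pt(u,v):
    o,r=ray(c,u,v,True);return o+r*d[v,u]/(T[:3,2]@r)
v,u=np.nonzero(mask(im,[100,150,40],[125,255,255],[280,180,360,290]))
P=np.array([pt(a,b) for a,b in zip(u,v)]);print('held card',len(P),np.percentile(P,[2,50,98],axis=0).round(4).tolist())
v,u=np.mgrid[0:200,200:460];P=np.array([pt(a,b) for a,b in zip(u.ravel(),v.ravel())])
for n,lo,hi in (('rims',.064,.0705),('grip',.118,.128),):
    k=(P[:,2]>lo)&(P[:,2]<hi)&(abs(P[:,0]-.56)<.08);Q=P[k]
    g=np.zeros(u.shape,np.uint8);g.ravel()[k]=255
    K,l,s,ce=cv2.connectedComponentsWithStats(cv2.morphologyEx(g,cv2.MORPH_CLOSE,np.ones((3,3))))
    for i in range(1,K):
        if s[i,4]>200:
            q=P[(l.ravel()==i)&k][:,:2].astype(np.float32);r=cv2.minAreaRect(q);print(n,s[i,4],np.round(r[0],4),np.round(r[1],4),round(r[2],1))
E
python3 look.py
```

```text
t 19.4 pos [ 0.5585 -0.1295  0.2273] rot [1.7997e+02 4.0000e-02 9.0250e+01] q [-35.1  11.9  52.4  95.6  -9.6  77.2  19.1] grip 0.0078
tool shift mm [ 1.1  1.  -1.7] wz 0.0044
held card 685 [[0.5552, -0.1151, 0.1796], [0.5585, -0.1146, 0.22], [0.5621, -0.114, 0.2436]]
rims 225 [0.5735 0.0656] [0.0054 0.046 ] 81.4
rims 350 [0.57   0.0488] [0.0638 0.0166] 3.6
rims 445 [0.5566 0.025 ] [0.0631 0.0167] 3.3
rims 398 [0.5624 0.0075] [0.0631 0.0158] 3.5
grip 853 [ 0.5487 -0.0456] [0.0279 0.016 ] 80.1
```

Caddy unmoved (grip at the same spot); blue card is held 10 mm off-centre along tool x, which I'll compensate. Going to slot0.

Emit:
drive_tool:
  moves:
    - [[36.8,-2.3,0],[0,0,0],1]
    - [[36.8,-2.3,0],[0,0,0],1]
    - [[36.8,-2.3,0],[0,0,0],1]
    - [[36.8,-2.3,0],[0,0,0],1]
    - [[0,0,0],[0,0,-0.116],1]
    - [[0,0,0],[0,0,-0.116],1]
    - [[0,0,0],[0,0,-0.116],1]
    - [[0,0,0],[0,0,-0.116],1]
    - [[0,0,0],[0,0,-0.116],1]
    - [[0,0,0],[0,0,-0.116],1]
    - [[0,0,0],[0,0,-0.116],1]
    - [[0,0,0],[0,0,-0.116],1]

```text
time_s: 20.45
tool_pos: [0.5487, 0.0175, 0.2269]
tool_rot: [-180.0, 0.0, 143.7]
force: [0.5, -0.6, -0.3]
grip_width: 0.0077
grasp_force: 20.0
```

Emit:
drive_tool:
  moves:
    - [[0,0,0],[0,0,-0.116],1]
    - [[0,0,0],[0,0,-0.116],1]
    - [[0,0,0],[0,0,-0.116],1]
    - [[0,0,0],[0,0,-0.116],1]
    - [[0,0,0],[0,0,0],1]
    - [[0,0,0],[0,0,0],1]
    - [[0,0,0],[0,0,0],1]

```text
time_s: 21.03
tool_pos: [0.5486, 0.0185, 0.2269]
tool_rot: [-180.0, -0.0, 169.9]
force: [0.1, 0.4, -1.0]
grip_width: 0.0078
grasp_force: 20.0
```

```bash
python3 -c "
from h import *
delta(.5492,.0179,.135,170)"
```

```text
t 21.0333 pos [0.5486 0.0185 0.2269] rot [-179.99   -0.    169.89] q [-42.7   6.5  41.3  98.7  -4.4  76.5  79.3] grip 0.0078
tool shift mm [-0.7 -0.5 91.9] wz -0.0018
```

Emit:
drive_tool:
  moves:
    - [[-0.5,-0.5,30],[0,0,0],1]
    - [[0,0,32],[0,0,0],1]
    - [[0,0,22],[0,0,0],1]
    - [[0,0,8],[0,0,0],1]
    - [[0,0,0],[0,0,0],1]
    - [[0,0,0],[0,0,0],1]
    - [[0,0,0],[0,0,0],1]

```text
time_s: 21.62
tool_pos: [0.5502, 0.0188, 0.1367]
tool_rot: [179.9, 0.2, 170.1]
force: [0.8, -0.3, 0.4]
grip_width: 0.0078
grasp_force: 20.0
```

```bash
python3 - <<'E'
from h import *
delta(.5492,.0179,.0873,170)
c=env.get_calibration('side');im,d=env.read_camera('side')
def pt(u,v): o,r=ray(c,u,v);return o+r*d[v,u]
v,u=np.nonzero(mask(im,[100,150,40],[125,255,255],[262,190,320,270]));P=np.array([pt(a,b) for a,b in zip(u,v)])
h=np.deg2rad(80.);C=np.array([.563,.038]);P=P[P[:,1]<.06]
q=(P[:,:2]-C)@np.array([[np.cos(h),-np.sin(h)],[np.sin(h),np.cos(h)]])
print('card in caddy frame xy',np.percentile(q,[2,50,98],axis=0).round(4).tolist(),'z',np.percentile(P[:,2],[2,98]).round(4))
E
```

```text
t 21.6167 pos [0.5502 0.0188 0.1367] rot [1.7995e+02 1.5000e-01 1.7011e+02] q [-41.3  11.3  40.9 105.2  -8.1  66.3  82.4] grip 0.0078
tool shift mm [ 0.8 -1.1 49.4] wz 0.002
card in caddy frame xy [[-0.0187, -0.024], [-0.0187, -0.024], [-0.0187, -0.024]] z [0.1632 0.1632]
```

Emit:
drive_tool:
  moves:
    - [[0.8,-1,6],[0,0,0],1]
    - [[0,0,8],[0,0,0],1]
    - [[0,0,8],[0,0,0],1]
    - [[0,0,6],[0,0,0],1]
    - [[0,0,6],[0,0,0],1]
    - [[0,0,6],[0,0,0],1]
    - [[0,0,0],[0,0,0],1]

```text
time_s: 22.25
tool_pos: [0.5475, 0.0179, 0.0936]
tool_rot: [-179.9, -0.1, 170.2]
force: [-0.3, -0.4, -0.5]
grip_width: 0.008
grasp_force: 20.0
```

Emit:
drive_tool:
  moves:
    - [[0,0,4],[0,0,0],1]
    - [[0,0,4],[0,0,0],1]
    - [[0,0,3],[0,0,0],1]
    - [[0,0,0],[0,0,0],1]

```text
time_s: 22.58
tool_pos: [0.5492, 0.0183, 0.0863]
tool_rot: [179.9, 0.1, 170.1]
force: [-4.7, -1.0, 14.4]
grip_width: 0.0081
grasp_force: 20.0
```

Emit:
drive_tool:
  moves:
    - [[0,0,0],[0,0,0],0.65]
    - [[0,0,0],[0,0,0],0.65]
    - [[0,0,0],[0,0,0],0.65]
    - [[0,0,-15],[0,0,0],0.65]
    - [[0,0,-35],[0,0,0],0.65]
    - [[0,0,-40],[0,0,0],0.65]
    - [[0,0,-40],[0,0,0],0.65]
    - [[0,0,-10],[0,0,0],0.4]
    - [[0,0,0],[0,0,0.1209],0.4]
    - [[0,0,0],[0,0,0.1209],0.4]
    - [[0,0,0],[0,0,0.1209],0.4]
    - [[0,0,0],[0,0,0.1209],0.4]

```text
time_s: 23.58
tool_pos: [0.5477, 0.0182, 0.2234]
tool_rot: [-180.0, -0.0, 142.1]
force: [0.5, 0.0, -0.8]
grip_width: 0.0506
grasp_force: 0.0
```

Emit:
drive_tool:
  moves:
    - [[0,0,0],[0,0,0.1209],0.4]
    - [[0,0,0],[0,0,0.1209],0.4]
    - [[0,0,0],[0,0,0.1209],0.4]
    - [[0,0,0],[0,0,0.1209],0.4]
    - [[0,0,0],[0,0,0.1209],0.4]
    - [[0,0,0],[0,0,0.1209],0.4]
    - [[0,0,0],[0,0,0.1209],0.4]
    - [[0,0,0],[0,0,0.1209],0.4]
    - [[0,0,0],[0,0,0.1209],0.4]

```text
time_s: 24.33
tool_pos: [0.5476, 0.0181, 0.2232]
tool_rot: [-180.0, 0.0, 79.8]
force: [-0.2, -0.2, -0.1]
grip_width: 0.0523
grasp_force: 0.0
```

Emit:
drive_tool:
  moves:
    - [[-35,3,0],[0,0,0],0.4]
    - [[-35,3,0],[0,0,0],0.4]
    - [[-35,3,0],[0,0,0],0.4]
    - [[-35,3,0],[0,0,0],0.4]
    - [[-25,3,-20],[0,0,0],0.4]
    - [[-10,0,-20],[0,0,0],0.4]
    - [[0,0,0],[0,0,0],0.4]
    - [[0,0,0],[0,0,0],0.4]

```text
time_s: 25.0
tool_pos: [0.5328, -0.1578, 0.2643]
tool_rot: [179.9, -0.0, 80.0]
force: [0.1, -0.7, 0.0]
grip_width: 0.0521
grasp_force: 0.0
```

```bash
python3 look.py; python3 - <<'E'
from h import *
c=env.get_calibration('top');im,d=env.read_camera('top');cv2.imwrite('pics/top3.png',im)
m=mask(im,[0,150,60],[6,255,255],[200,190,400,330]);print('caddy',rectw(c,big(m),.036))
w=cv2.imread('pics/w3.png');cv2.imwrite('pics/m3.png',np.hstack([w[0:260,180:500],cv2.resize(im[215:325,120:360],None,fx=2,fy=2)[:, :480] if 0 else cv2.resize(im[200:320,120:480],(480,260))]))
E
```

```text
t 25.0 pos [ 0.5328 -0.1578  0.2643] rot [ 1.7992e+02 -2.0000e-02  8.0000e+01] q [-36.7   7.7  55.8  94.9  -6.5  80.8   9.9] grip 0.0521
tool shift mm [33.6 21.1 35.3] wz -0.1746
caddy (array([0.5648, 0.0386]), array([0.1989, 0.1109]), 79.42506408691406)Traceback (most recent call last):
  File "look.py", line 8, in <module>
    P=np.array([pt(a,b) for a,b in zip(u,v)]);print('held card',len(P),np.percentile(P,[2,50,98],axis=0).round(4).tolist())
                                                                       ~~~~~~~~~~~~~^^^^^^^^^^^^^^^^^^^^
    return _quantile_unchecked(
        a, q, axis, out, overwrite_input, method, keepdims, weights)
    return _ureduce(a,
                    func=_quantile_ureduce_func,
    ...<5 lines>...
                    overwrite_input=overwrite_input,
                    method=method)
    r = func(a, **kwargs)
    result = _quantile(arr,
                       quantiles=q,
    ...<2 lines>...
                       out=out,
                       weights=wgt)
    slices_having_nans = np.isnan(arr[-1, ...])
                                  ~~~^^^^^^^^^
IndexError: index -1 is out of bounds for axis 0 with size 0
```

View pics/m3.png

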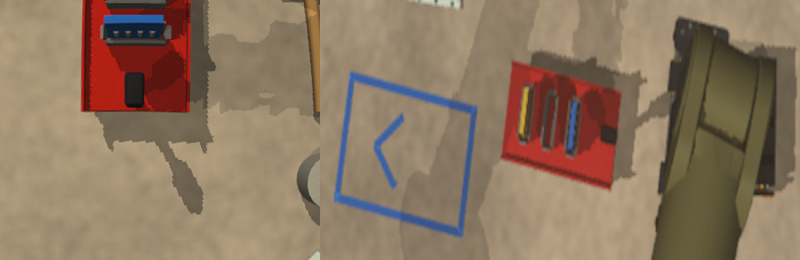

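Both cards sit in their slots (yellow front, blue rear), with the grip at (134,90) in the left crop. Measuring card top heights and the grip pose.

```bash
sed -i "s/^P=np.array(\[pt(a,b) for a,b in zip(u,v)\]);print('held card'.*/P=np.array([pt(a,b) for a,b in zip(u,v)]) if len(u) else np.zeros((1,3))/" look.py; sed -i "s/,('grip',.118,.128),/,('card',.1045,.1165),('grip',.118,.13),/; s/s\[i,4\]>200/s[i,4]>60/" look.py
cat >> look.py <<'E'
            z=P[(l.ravel()==i)&k][:,2];print('   z',np.percentile(z,[5,50,95]).round(4))
E
python3 look.py
```

```text
t 25.1 pos [ 0.5325 -0.1555  0.2628] rot [-1.7991e+02 -3.0000e-02  8.0190e+01] q [-36.8   7.7  55.7  95.   -6.5  80.8   9.9] grip 0.0521
tool shift mm [31.3 22.  33.8] wz -0.1712
rims 251 [0.5636 0.049 ] [0.0048 0.0602] 78.5
   z [0.0651 0.0667 0.0683]
rims 472 [0.5635 0.0097] [0.063  0.0204] 5.4
   z [0.0643 0.0667 0.0689]
rims 71 [0.5292 0.022 ] [0.0141 0.0047] 81.3
   z [0.0647 0.0666 0.0682]
card 654 [0.559  0.0163] [0.0087 0.05  ] 80.2
   z [0.1053 0.1111 0.1125]
grip 649 [ 0.5487 -0.0454] [0.0274 0.0155] 78.3
   z [0.1221 0.1241 0.1254]
```

Emit:
drive_tool:
  moves:
    - [[37,-1,15],[0,0,0],0.4]
    - [[37,-1,15],[0,0,0],0.4]
    - [[37,-1,15],[0,0,0],0.4]
    - [[0,0,15],[0,0,0],0.4]
    - [[0,0,20],[0,0,0],0.4]
    - [[0,0,20],[0,0,0],0.4]
    - [[0,0,0],[0,0,0],0.4]
    - [[0,0,0],[0,0,0],0.4]
    - [[0,0,0],[0,0,0],0.4]

```text
time_s: 25.9
tool_pos: [0.549, -0.0466, 0.1645]
tool_rot: [180.0, -0.0, 80.1]
force: [-0.3, 1.0, 0.4]
grip_width: 0.0521
grasp_force: 0.0
```

```bash
python3 -c "
from h import *
delta(.5487,-.0456,.094,80)"
```

```text
t 25.9 pos [ 0.549  -0.0466  0.1645] rot [179.98  -0.    80.14] q [-43.2  11.2  50.9 103.4  -9.2  69.8   0.5] grip 0.0521
tool shift mm [ 1.  -0.5 70.5] wz 0.0025
```

Emit:
drive_tool:
  moves:
    - [[1,-0.5,25],[0,0,0],0.4]
    - [[0,0,25],[0,0,0],0.4]
    - [[0,0,15],[0,0,0],0.4]
    - [[0,0,5],[0,0,0],0.4]
    - [[0,0,0],[0,0,0],0.4]
    - [[0,0,0],[0,0,0],1]
    - [[0,0,0],[0,0,0],1]
    - [[0,0,0],[0,0,0],1]
    - [[0,0,0],[0,0,0],1]
    - [[0,0,0],[0,0,0],1]
    - [[0,0,0],[0,0,0],1]
  newtons: 25

```text
time_s: 26.82
tool_pos: [0.5487, -0.0459, 0.0943]
tool_rot: [180.0, -0.0, 80.1]
force: [-0.6, 1.4, 0.6]
grip_width: 0.0202
grasp_force: 0.0
```

```bash
python3 -c "
from h import *
h=np.deg2rad(79.74);x,y=.5364-.085*np.cos(h),.3264-.085*np.sin(h);print('goal grip',x,y)
delta(x,y,.094,79.74)
p=env.get_obs()['tool_pos'];print(np.rad2deg(np.arctan2(y-p[1],x-p[0])),np.hypot(y-p[1],x-p[0]))"
```

```text
goal grip 0.5212602003275422 0.24275918181965314
t 26.8167 pos [ 0.5487 -0.0459  0.0943] rot [ 1.7996e+02 -3.0000e-02  8.0110e+01] q [-40.9  16.2  49.4 107.7 -13.9  62.3   4. ] grip 0.0202
tool shift mm [279.6 -76.6   0.3] wz 0.0064
95.4292380830596 0.28994592216906084
```

Emit:
drive_tool:
  moves:
    - [[0,0,0],[0,0,0],1]
    - [[0,0,0],[0,0,0],1]
    - [[0,0,0],[0,0,0],1]

```text
time_s: 27.07
tool_pos: [0.5486, -0.046, 0.0941]
tool_rot: [180.0, -0.0, 80.1]
force: [-0.1, -0.4, 1.9]
grip_width: 0.0159
grasp_force: 25.0
```

Emit:
drive_tool:
  moves:
    - [[0,0,0],[0,0,-0.02],1]
    - [[0,0,0],[0,0,-0.03],1]
    - [[0,0,0],[0,0,-0.03],1]
    - [[0,0,0],[0,0,-0.03],1]
    - [[0,0,0],[0,0,-0.03],1]
    - [[0,0,0],[0,0,-0.03],1]
    - [[0,0,0],[0,0,-0.03],1]
    - [[0,0,0],[0,0,-0.03],1]
    - [[0,0,0],[0,0,-0.02],1]
    - [[0,0,0],[0,0,-0.018],1]
    - [[0,0,0],[0,0,0],1]
    - [[0,0,0],[0,0,0],1]

```text
time_s: 28.07
tool_pos: [0.5489, -0.046, 0.0942]
tool_rot: [179.9, 0.0, 95.5]
force: [1.5, -0.6, 1.1]
grip_width: 0.0161
grasp_force: 25.0
```

```bash
python3 -c "
from h import *
delta(.5213,.2428,.094,95.4)
c=env.get_calibration('top');im,d=env.read_camera('top')
m=mask(im,[0,150,60],[6,255,255],[150,190,400,330]);print('caddy',rectw(c,big(m),.036))"
```

```text
t 28.0667 pos [ 0.5489 -0.046   0.0942] rot [1.7995e+02 1.0000e-02 9.5480e+01] q [-38.7  15.6  46.7 107.6 -12.8  62.1  18.4] grip 0.0161
tool shift mm [2.901e+02 1.000e-01 2.000e-01] wz 0.0014
caddy (array([0.5383, 0.0723]), array([0.1331, 0.1108]), 95.3490834236145)
```

Turned in place to 95.4°. Now driving straight ahead.

Emit:
drive_tool:
  moves:
    - [[5,0,0],[0,0,0],1]
    - [[9,0,0],[0,0,0],1]
    - [[9,0,0],[0,0,0],1]
    - [[9,0,0],[0,0,0],1]
    - [[9,0,0],[0,0,0],1]
    - [[9,0,0],[0,0,0],1]
    - [[9,0,0],[0,0,0],1]
    - [[9,0,0],[0,0,0],1]
    - [[9,0,0],[0,0,0],1]
    - [[9,0,0],[0,0,0],1]
    - [[9,0,0],[0,0,0],1]
    - [[9,0,0],[0,0,0],1]

```text
time_s: 29.12
tool_pos: [0.5388, 0.0584, 0.0942]
tool_rot: [180.0, 0.0, 95.5]
force: [2.6, -2.5, 3.5]
grip_width: 0.0157
grasp_force: 25.0
```

Emit:
drive_tool:
  moves:
    - [[9,0,0],[0,0,0],1]
    - [[9,0,0],[0,0,0],1]
    - [[9,0,0],[0,0,0],1]
    - [[9,0,0],[0,0,0],1]
    - [[9,0,0],[0,0,0],1]
    - [[9,0,0],[0,0,0],1]
    - [[9,0,0],[0,0,0],1]
    - [[9,0,0],[0,0,0],1]
    - [[9,0,0],[0,0,0],1]
    - [[9,0,0],[0,0,0],1]
    - [[9,0,0],[0,0,0],1]
    - [[9,0,0],[0,0,0],1]

```text
time_s: 30.12
tool_pos: [0.5283, 0.1657, 0.0942]
tool_rot: [180.0, 0.0, 95.5]
force: [2.5, -1.3, 5.3]
grip_width: 0.0159
grasp_force: 25.0
```

```bash
python3 -c "
from h import *
delta(.5213,.2428,.094,95.4)
print(env.get_obs()['force'])
c=env.get_calibration('top');im,d=env.read_camera('top');cv2.imwrite('pics/t4.png',im)
m=mask(im,[0,150,60],[6,255,255],[100,190,400,330]);print('caddy',rectw(c,big(m),.036))"
```

```text
t 30.1167 pos [0.5283 0.1657 0.0942] rot [1.7998e+02 1.0000e-02 9.5450e+01] q [-55.8  14.9  40.6 107.1 -10.9  62.   -5.5] grip 0.0159
tool shift mm [77.4  0.3  0.2] wz 0.0009
[ 2.52180702 -1.25682641  5.25008318]
caddy (array([0.5131, 0.327 ]), array([0.1095, 0.0485]), 6.113597869873047)
```

Emit:
drive_tool:
  moves:
    - [[9,0,0],[0,0,0],1]
    - [[9,0,0],[0,0,0],1]
    - [[9,0,0],[0,0,0],1]
    - [[9,0,0],[0,0,0],1]
    - [[9,0,0],[0,0,0],1]
    - [[9,0,0],[0,0,0],1]
    - [[9,0,0],[0,0,0],1]
    - [[8,0,0],[0,0,0],1]
    - [[5,0,0],[0,0,0],1]
    - [[1,0,0],[0,0,0],1]
    - [[0,0,0],[0,0,0],1]

```text
time_s: 31.08
tool_pos: [0.5208, 0.2437, 0.0941]
tool_rot: [180.0, -0.1, 95.5]
force: [3.6, 1.5, 4.3]
grip_width: 0.0158
grasp_force: 25.0
```

Emit:
drive_tool:
  moves:
    - [[0,0,0],[0,0,0.02],1]
    - [[0,0,0],[0,0,0.03],1]
    - [[0,0,0],[0,0,0.03],1]
    - [[0,0,0],[0,0,0.03],1]
    - [[0,0,0],[0,0,0.03],1]
    - [[0,0,0],[0,0,0.03],1]
    - [[0,0,0],[0,0,0.03],1]
    - [[0,0,0],[0,0,0.03],1]
    - [[0,0,0],[0,0,0.025],1]
    - [[0,0,0],[0,0,0.019],1]
    - [[0,0,0],[0,0,0],1]
    - [[0,0,0],[0,0,0],1]

```text
time_s: 32.08
tool_pos: [0.5194, 0.2428, 0.0941]
tool_rot: [-179.8, -0.0, 79.7]
force: [0.1, 0.4, 8.5]
grip_width: 0.0158
grasp_force: 25.0
```

```bash
python3 -c "
from h import *
delta(.5213,.2428,.094,79.7)
print(env.get_obs()['force'])
c=env.get_calibration('top');im,d=env.read_camera('top');cv2.imwrite('pics/t5.png',cv2.resize(im[190:340,100:420],(768,360)))"
```

```text
t 32.0833 pos [0.5194 0.2428 0.0941] rot [-1.7982e+02 -4.0000e-02  7.9730e+01] q [-62.4  17.8  40.8 104.2 -13.1  62.9 -27.2] grip 0.0158
tool shift mm [0.3 1.9 0.1] wz 0.0005
[0.14130435 0.44903768 8.47506084]
```

View pics/t5.png

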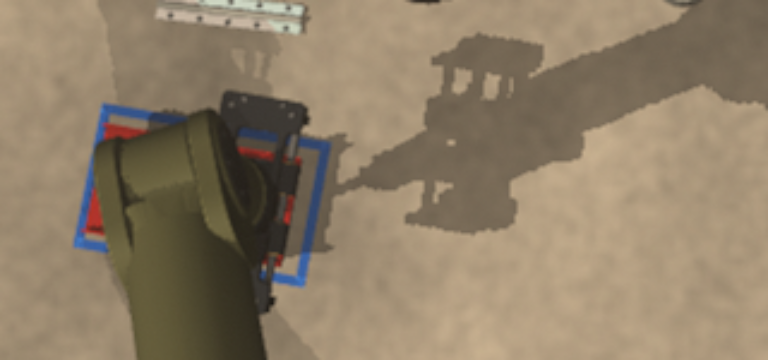

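Caddy is inside the outline, square with it. Releasing and backing off upward.

Emit:
drive_tool:
  moves:
    - [[0,0,0],[0,0,0],0.4]
    - [[0,0,0],[0,0,0],0.4]
    - [[0,0,0],[0,0,0],0.4]
    - [[0,0,0],[0,0,0],0.4]
    - [[0,0,-15],[0,0,0],0.4]
    - [[0,0,-30],[0,0,0],0.4]
    - [[0,0,-40],[0,0,0],0.4]
    - [[0,0,-40],[0,0,0],0.4]
    - [[-35,0,0],[0,0,0],0.4]
    - [[-40,0,0],[0,0,0],0.4]
    - [[-40,0,0],[0,0,0],0.4]
    - [[-40,0,0],[0,0,0],0.4]

```text
time_s: 33.13
tool_pos: [0.4924, 0.0876, 0.2185]
tool_rot: [-179.9, 0.0, 79.8]
force: [1.3, -1.2, 0.0]
grip_width: 0.0523
grasp_force: 0.0
```

Emit:
drive_tool:
  moves:
    - [[-40,0,0],[0,0,0],0.4]
    - [[-40,0,0],[0,0,0],0.4]
    - [[-40,0,0],[0,0,0],0.4]
    - [[-40,0,0],[0,0,0],0.4]
    - [[0,0,0],[0,0,0],0.4]
    - [[0,0,0],[0,0,0],0.4]
    - [[0,0,0],[0,0,0],0.4]

```text
time_s: 33.72
tool_pos: [0.4646, -0.0676, 0.2187]
tool_rot: [-180.0, -0.1, 79.7]
force: [-0.7, 0.3, 0.6]
grip_width: 0.0525
grasp_force: 0.0
```

```bash
python3 -c "
from h import *
delta(.5213,.2428,.094,79.7)
c=env.get_calibration('top');im,d=env.read_camera('top');cv2.imwrite('pics/t6.png',im)
m=mask(im,[0,150,60],[6,255,255],[100,190,400,330]);print('caddy',rectw(c,big(m),.036))
print('mark',rectw(c,big(mask(im,[100,100,60],[125,255,255],[100,210,260,340])),0))
for n,lo,hi in(('y',[20,120,60],[35,255,255]),('b',[100,150,60],[125,255,255])):
    v,u=np.nonzero(mask(im,lo,hi,[155,230,225,310]));
    P=np.array([(lambda o,r:o+r*d[b,a])(*ray(c,a,b)) for a,b in zip(u,v)]);P=P[P[:,2]>.1];print(n,len(P),P.mean(0).round(4),P[:,2].min(),P[:,2].max())
cv2.imwrite('pics/f.png',cv2.resize(im[190:340,100:500],(800,300)))"
```

```text
t 33.7167 pos [ 0.4646 -0.0676  0.2187] rot [-1.7996e+02 -6.0000e-02  7.9750e+01] q [-53.9  -9.6  54.5 109.5   7.9  76.2 -11.9] grip 0.0525
tool shift mm [315.5   0.5 124.7] wz 0.0008
caddy (array([0.5343, 0.3269]), array([0.1984, 0.1118]), 80.18603515625)
mark (array([0.5363, 0.3266]), array([0.2381, 0.1479]), 79.74179077148438)Traceback (most recent call last):
  File "<string>", line 9, in <module>
    P=np.array([(lambda o,r:o+r*d[b,a])(*ray(c,a,b)) for a,b in zip(u,v)]);P=P[P[:,2]>.1];print(n,len(P),P.mean(0).round(4),P[:,2].min(),P[:,2].max())
                                                                               ~^^^^^
IndexError: too many indices for array: array is 1-dimensional, but 2 were indexed
```

```bash
python3 -c "
from h import *
im=cv2.imread('pics/t6.png');s,_=env.read_camera('side')
cv2.imwrite('pics/f.png',np.hstack([cv2.resize(im[210:320,110:250],(440,346),interpolation=2),cv2.resize(s[130:260,200:320],(320,346),interpolation=2)]))"
```

```text
(no output)
```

View pics/f.png

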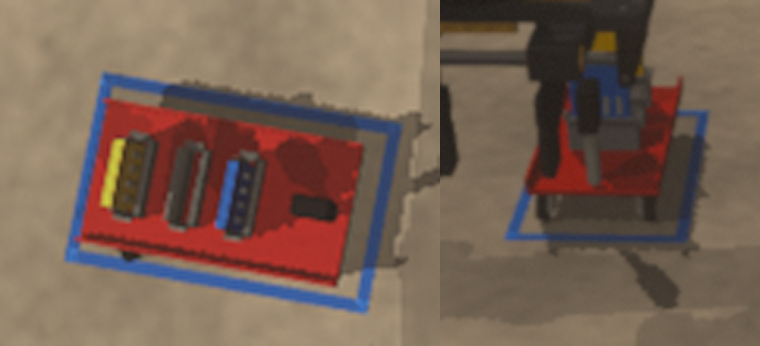

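The caddy is centred in the outline, nose along the arrow, both cards upright in their slots, and the arm clear. Handing in.

```bash
python3 -c "
from cell import env
print(env.sign_off())"
```

```text
the job is handed in; nothing more can be done
None
```

I've handed the job in, though sign-off gave no verdict: both cards present (yellow, blue) were seated, the door was pressed shut, and the caddy was parked about 2 mm and 0.5° from the mark by the top camera; I did not read the castor angles, and took them to be trailing after the 290 mm straight push.

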